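Lay out the wheel-bearing kit

ROBOT

A 6-joint arm with a two-finger parallel gripper is mounted at the origin on the work surface. World frame = base frame: x ahead of the robot, y to its left, z up, the work surface at z = 0. Lengths are in m, angles in degrees, forces in N, time in s.
With the tool pointing down it reaches from about 0.325 to 0.75 m from the base axis. Payload 7.6 kg.
Tool frame: the origin (TCP) lies between the finger pads; the fingertips stand 8 mm ahead of it and the grasp point (between the pads) lies 11 mm behind it; z points along the fingers, y is the line along which they close (so a half turn about z gives the same grasp; the last joint's range is limited). The gripper opens to 85 mm and grips with 20 to 120 N. Pads are 22 mm wide; open, the fingers measure 114 mm over their backs; the gripper's body (76 mm by 85 mm) begins 54 mm behind the grasp point. The pads swing forward as they close: fully open they stand 13 mm farther back than shut.
Start: joints at [-71.866, 2.991, 80.254, -0, 96.75, -4.028], TCP at [0.198, -0.486, 0.204] pointing down, gripper open.
Joint ranges: [-166.34, 166.34], [-52.06, 124.39], [6.96, 135.62], [-60.46, 240.46], [14.63, 156.25], [-167.68, 167.68]. Speed limits (degrees/s): [147.25, 147.25, 172.46, 180, 180, 180].

INTERFACE

Orientations are given as a 3x3 rotation matrix whose columns are the frame's x, y, z axes.
In Python, from cell import env gives the robot as it stands.
- The arm moves only by the tool step_arm, never from a script. Its argument "increments" is a list of rows, each an object with "travel": the shift along the tool's x, y, z in m, a list of three; "rot": the turn, a rotation vector about the tool's x, y, z in rad, a list of three. A call has 1 to 20 rows; each row shifts and turns the commanded pose from where the row before left it, along the tool's axes as they then stand; what a row does not reach is not made up. A row lasts 1/10 s, in which the tool goes at most 50 mm and 8.59 degrees, less where a joint would pass 70% of its speed; a pose out of reach is approached as far as the arm can. A call is refused whole if a number of a shift passes 0.05 or a number of a turn 0.15, either way. A call with a gripper value outside its range is refused whole. "claw" is the gripper's target within -1 to 1 (shut at 1, half-way at 0, fully open at -1), set as the call begins (left out, the last holds). The fingers move at their own pace and stop on an object; "grip_force" is the grip in N (left out, the last holds). Time passes only in rows, so rows that do not move let the fingers close. It gives the time, the measured TCP pose, the force, the opening and the grip force at its end, in the units of the state.
- env.sense(): the state, without advancing time (a new reading comes with each control period).
- env.camera(name): name is "scene" or "side" or "wrist"; returns a dict with "image" (400x640x3 uint8, red, green, blue), "camera_matrix" (3x3 intrinsics, pixels), "extrinsics" (4x4, takes a point from camera to world coordinates). Camera axes: x right, y down, z forward; pixel columns grow to the right and rows downward; lengths in m; the calibration is good to about 2 mm. A picture is of the moment at which its call begins. There is no depth.
- env.hand_in(): hands the job in; it is judged then, once.
Trained networks look in a picture, given as the dict that the camera call returned (one of the last four; its "shot" number tells which), for a name from the list of things; names that differ only in an ending like _2 or _b are one class to them, and where a whole thing is asked for, a point or a joint stands for the part that bears it (a point fixed in the world has none). Each returns a list of dicts, best first, with "confidence" (0 to 1); they miss things now and then, are a little off and sometimes report something else, mostly with a low value. They report only what shows in the picture. A call takes as long as a camera call. They do not tell look-alikes from the thing itself.
- env.silhouettes(picture, target): "mask" (400x640 bool, what is visible of it).
- env.place_of(picture, target): "centre" ([x, y, z] in m, in the coordinates of the camera as it stood for that picture, good to about 4 mm: a listed point, or the origin of a listed thing).
The state is a dict: "clock": time; "joint_positions": joint angles; "qvel": joint speeds; "tau": joint torques, N m; "eef_pos": TCP position; "tcp_rot": TCP orientation; "wrist_force": force on the tool from outside, world axes, zero at the start; "torque": the same for the moment, N m; "gripper_width": finger opening in m; "gripper_force": force on a finger pad.
Only numpy, scipy, OpenCV 4.12 (cv2) and the standard library are available. Lean on these libraries where they do the work, as an engineer would, in place of code of your own. Each camera call takes 0.05 s, during which the arm holds its last target. There are 200 camera calls.

TASK

Lay out the kit for the wheel-bearing job on the two mats. On the blue mat, seen from the robot with the white stripe at the far side, stand the three sockets upright in the middle of the printed circles in order of size: the smallest on the left, the largest on the right and the medium one between them; on the red mat, lay the bearing flat in the middle of the circle and the brass ring flat and centred on top of the bearing. Let go of everything, and leave the hammer, the tape roll and the green tin where they are.

Things in the scene. Friction and masses are not known exactly. Their poses are not given: they have to be found in the camera images.
- small_socket_c (a point): The smallest chrome socket, standing upright, open end up: a round hollow steel body, greatest diameter 26 mm on its upper half, 23 mm on its lower third, 38 mm high, about 80 g, with a yellow collar around its top quarter, rim included. This point is its centre, 19 mm above its foot; z is up along its axis.
- medium_socket_c (a point): The medium chrome socket, standing upright, open end up: a round hollow steel body, greatest diameter 36 mm on its upper half, 32 mm on its lower third, 44 mm high, about 150 g, with a green collar around its top quarter, rim included. This point is its centre, 22 mm above its foot; z is up along its axis.
- large_socket_c (a point): The largest chrome socket, standing upright, open end up: a round hollow steel body, greatest diameter 46 mm on its upper half, 40 mm on its lower third, 50 mm high, about 280 g, with a red collar around its top quarter, rim included. This point is its centre, 25 mm above its foot; z is up along its axis.
- bearing_c (a point): Ball bearing, lying flat: a steel ring with a black seal on its upper face, 52 mm outside diameter, 25 mm bore, 15 mm high, about 130 g. This point is its centre, 7.5 mm above its underside; z is up along its axis.
- brass_ring_c (a point): Brass spacer ring, lying flat: 40 mm outside diameter, 20 mm bore, 20 mm high, about 150 g. This point is its centre, 10 mm above its underside; z is up along its axis.
- blue_mat: Blue rubber mat fixed to the bench, 100 mm (x) by 220 mm (y), 3 mm thick. Origin at the centre of its underside. Its x axis points away from the robot, towards the long edge that bears a white stripe (the back edge); its y axis points left as seen with the stripe at the far side. Three white printed circles, 60 mm across, lie in a row on its y axis: left at y = +70 mm, middle at y = 0, right at y = -70 mm (x = 0). It is turned by up to 0.35 rad.
- red_mat: Red rubber mat fixed to the bench, 100 mm (x) by 110 mm (y), 3 mm thick. Origin at the centre of its underside, x towards its white-striped back edge, y left. One white printed circle, 60 mm across, lies at its centre. It is turned by up to 0.35 rad.
- hammer: Bystander: hammer with a blue handle, 300 mm long and 26 mm high, lying along x at the right of the work (-y side), its steel head (90 mm wide) at the far end. Origin under the middle of its length; x towards the head. Leave it.
- tape_roll: Bystander: roll of brown tape, 100 mm across, 48 mm high, lying flat at the left of the work (+y side). Origin at the centre of its underside. Leave it.
- grease_tin: Bystander: round green tin with a pale metal top, 68 mm across, 55 mm high, standing beyond the mats. Origin at the centre of its underside. Leave it.
There are look-alikes about, which are no part of the job. Of the things shaped like the red_mat, the red one is meant. Leave any purple look-alike of the part that bears medium_socket_c alone.

How it is judged:
By the outcome, as a careful person would: the job done as asked, in the order asked, and still so for the second after the job is handed in, with the robot touching nothing.
It also fails if it takes over 120 s, if anything falls off the work surface, if the arm or the gripper's body presses on something with over 40 N, if the wrist force passes 120 N, or if a joint passes its speed limit or range.

## Working session

There is one attempt and no reset: what is moved stays moved. The work goes in short steps, Python scripts to look and compute and a tool call to move; the robot and the scene stay as the last step left them, time stands still between calls to the robot, and variables do not carry over. Pictures are saved under pics/ and viewed, at most 14 in all, crops included, and the job is handed in when it is done.

Besides the shell and the picture viewer there is one more tool, called after "Request:" as name(argument=value, ...) on one line, values as JSON. step_arm: Moves the arm, as the interface text tells. Its arguments: {"type":"object","properties":{"increments":{"type":"array"},"claw":{"type":"number"},"grip_force":{"type":"number"}},"required":["increments"]}

```bash
mkdir -p pics
cat > h.py <<'E'
import numpy as np, cv2
from cell import env
def shot(n,fn=None):
    p=env.camera(n)
    if fn: cv2.imwrite('pics/'+fn,p['image'][:,:,::-1])
    return p
def world(p,c):
    return (p['extrinsics']@np.r_[c,1])[:3]
def ray(p,u,v,z):
    K=p['camera_matrix'];E=p['extrinsics']
    d=E[:3,:3]@np.linalg.solve(K,[u,v,1.]);o=E[:3,3]
    return o+d*(z-o[2])/d[2]
def proj(p,w):
    E=np.linalg.inv(p['extrinsics']);c=E[:3,:3]@np.asarray(w)+E[:3,3]
    q=p['camera_matrix']@c;return q[:2]/q[2]
E
cat > a.py <<'E'
from h import *
np.set_printoptions(precision=4,suppress=True)
for n in ['scene','side']:
    p=shot(n,n+'.png'); print(n,p['extrinsics'][:3,3],p['camera_matrix'][0,0])
    for t in ['small_socket_c','medium_socket_c','large_socket_c','bearing_c','brass_ring_c','blue_mat','red_mat','hammer','tape_roll','grease_tin']:
        for r in env.place_of(p,t)[:4]:
            w=world(p,r['centre']);print(t,round(r['confidence'],2),w,proj(p,w).round())
print(env.sense())
E
python3 a.py
```

```text
scene [ 1.0329 -0.7971  1.1403] 447.98794090204905
small_socket_c 0.42 [0.4283 0.267  0.0174] [313. 138.]
small_socket_c 0.18 [ 0.5144 -0.4394  0.0003] [217. 307.]
medium_socket_c 0.61 [0.3746 0.2076 0.0208] [292. 142.]
medium_socket_c 0.48 [0.4205 0.1349 0.0283] [292. 158.]
medium_socket_c 0.46 [0.5358 0.4551 0.0009] [360. 120.]
large_socket_c 0.7 [ 0.4435 -0.2528  0.0255] [234. 242.]
large_socket_c 0.24 [ 0.7623  0.028  -0.0007] [369. 221.]
bearing_c 0.64 [ 0.4268 -0.019   0.0075] [271. 192.]
brass_ring_c 0.45 [ 0.4281 -0.1258  0.0079] [254. 214.]
brass_ring_c 0.15 [0.7642 0.0268 0.0044] [369. 220.]
red_mat 0.57 [0.6028 0.1806 0.002 ] [345. 172.]
red_mat 0.57 [0.725  0.3734 0.0024] [398. 149.]
tape_roll 0.87 [ 0.5348  0.4542 -0.0019] [360. 121.]
grease_tin 0.87 [0.7631 0.0272 0.0023] [369. 220.]
side [0.3844 0.9519 0.6373] 375.59272695016347
small_socket_c 0.45 [0.427  0.2625 0.0198] [360. 272.]
small_socket_c 0.25 [0.6067 0.1763 0.0014] [297. 247.]
medium_socket_c 0.75 [ 0.7666  0.0286 -0.001 ] [259. 212.]
medium_socket_c 0.69 [0.422  0.1377 0.0226] [367. 240.]
medium_socket_c 0.5
[... 534 characters left out ...]
441  -0.0013] [356. 157.]
tape_roll 0.6 [0.5386 0.4577 0.0026] [295. 335.]
grease_tin 0.84 [ 0.7657  0.027  -0.    ] [259. 212.]
{'clock': 1.1, 'joint_positions': array([-71.8668,   2.9919,  80.2543,  -0.0013,  96.7497,  -4.0277]), 'qvel': array([-0.0276, -0.0612, -0.0756,  0.0061,  0.0489, -0.0209]), 'tau': array([ -0.0006, -38.1546, -36.0312,  -0.0001,   0.0003,   0.    ]), 'eef_pos': array([ 0.1981, -0.4862,  0.2037]), 'tcp_rot': array([[ 0.9261,  0.3772,  0.    ],
       [ 0.3772, -0.9261, -0.0001],
       [-0.    ,  0.0001, -1.    ]]), 'wrist_force': array([ 0.0506, -0.5277, -0.2984]), 'torque': array([0.0175, 0.03  , 0.0496]), 'gripper_force': 0.0, 'gripper_width': 0.08531267305561192}
```

View pics/scene.png

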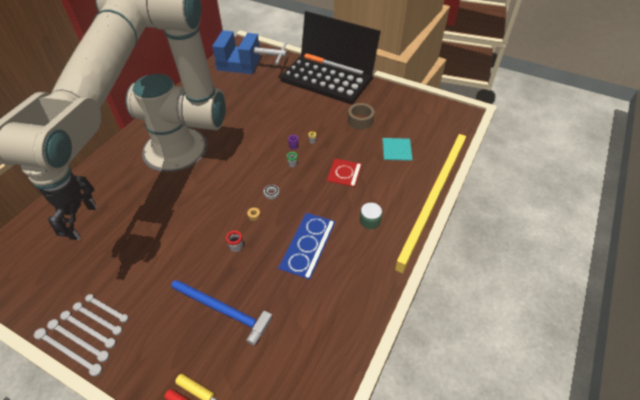

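```bash
python3 -c "
import cv2
a=cv2.imread('pics/scene.png')[100:260,200:420];cv2.imwrite('pics/sc.png',cv2.resize(a,None,fx=3.6,fy=3.6,interpolation=2))"
```

```text
(no output)
```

View pics/sc.png

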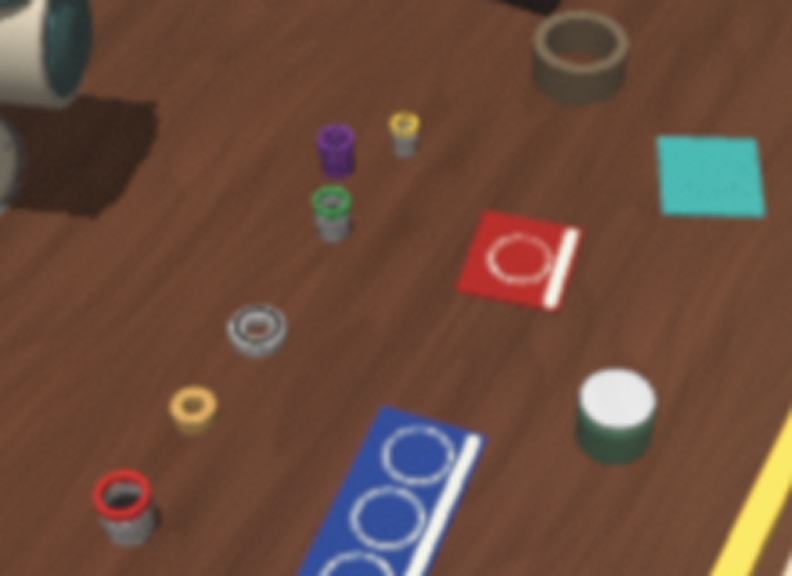

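The scene shows these candidates:
- **Small socket:** yellow collar at (312,138).
- **Medium socket:** green collar at (292,158). The purple look-alike at (293,142) is to be left alone.
- **Large socket:** red collar at (234,242).
- **Bearing and brass ring:** bearing at (271,191), brass ring at (253,213).
- **Red mat:** at (344,173). The teal look-alike is at (398,149).
- **Blue mat:** at (307,245).

The crop confirms the choice by colour.

```bash
cat > mats.py <<'E'
from h import *
np.set_printoptions(precision=4,suppress=True)
def mats(p,z=.003):
    im=p['image'].astype(int);R,G,B=im[...,0],im[...,1],im[...,2]
    # blue / red mat incl. white print: convex hull of colour + white stripe
    for nm,m in [('blue',(B>100)&(B>R*2)&(B>G*1.5)),('red',(R>130)&(R>G*3)&(R>B*3))]:
        n,l,s,c=cv2.connectedComponentsWithStats(m.astype(np.uint8))
        for i in range(1,n):
            if s[i,4]<150: continue
            ys,xs=np.where(l==i)
            w=np.array([ray(p,x,y,z)[:2] for x,y in zip(xs,ys)])*1000
            print(nm,s[i,4],c[i].round(),cv2.minAreaRect(w.astype(np.float32)))
    # white circles/holes via bright pixels
    wh=(im.min(2)>150).astype(np.uint8)
    n,l,s,c=cv2.connectedComponentsWithStats(wh)
    for i in range(1,n):
        if s[i,4]<20: continue
        ys,xs=np.where(l==i)
        w=np.array([ray(p,x,y,z)[:2] for x,y in zip(xs,ys)])*1000
        if abs(w[:,1]).max()>500 or w[:,0].max()>850: continue
        print('white',s[i,4],c[i].round(),w.mean(0).round(1),cv2.minAreaRect(w.astype(np.float32)))
if __name__=='__main__':
    for n in ['scene','side']: print(n);mats(shot(n))
    p=shot('wrist','w0.png');E=p['extrinsics'];s=env.sense()
    T=np.eye(4);T[:3,:3]=s['tcp_rot'];T[:3,3]=s['eef_pos'];print(np.linalg.inv(T)@E,p['camera_matrix'])
E
python3 mats.py
```

```text
scene
blue 220 [222.  41.] ((-267.9327392578125, 647.8623046875), (61.35350799560547, 204.3585205078125), 22.314603805541992)
blue 372 [241.  49.] ((-157.595703125, 658.7935180664062), (77.41876983642578, 250.46302795410156), 11.58890151977539)
blue 493 [296. 245.] ((625.01171875, -142.78546142578125), (78.518310546875, 216.4161376953125), 7.48411750793457)
blue 156 [307. 243.] ((632.3662109375, -139.13803100585938), (45.86843490600586, 43.88096618652344), 27.87021255493164)
blue 173 [298. 262.] ((640.7947387695312, -208.9704132080078), (44.40323257446289, 44.86796569824219), 29.22140884399414)
blue 779 [213. 303.] ((493.8830261230469, -435.2725830078125), (273.5419921875, 24.890729904174805), 1.4998873472213745)
red 274 [339. 172.] ((590.3150024414062, 177.52528381347656), (78.3382568359375, 109.79888916015625), 13.143476486206055)
white 84 [131.  96.] [-355.4  152.9] ((-362.35205078125, 156.1956787109375), (27.373767852783203, 127.49201965332031), 50.55078125)
white 186 [ 18. 108.] [-705.3 -111.3] ((-706.0321044921875, -107.94852447509766), (24.312395095825195, 203.30503845214844),
[... 3534 characters left out ...]
, (22.03206443786621, 37.293739318847656), 5.68718147277832)
white 90 [532. 245.] [-17.2  45.7] ((-18.019893646240234, 44.097782135009766), (69.18940734863281, 21.92061996459961), 11.215290069580078)
white 43 [359. 277.] [428. 263.] ((429.4243469238281, 262.9891662597656), (27.662315368652344, 15.519439697265625), 83.28703308105469)
white 37 [297. 338.] [533.1 463.7] ((534.15283203125, 463.6824951171875), (40.88835144042969, 7.181241512298584), 18.557804107666016)
[[ 0.0008 -0.9564 -0.292   0.0746]
 [ 1.      0.001  -0.0007 -0.0003]
 [ 0.001  -0.292   0.9564 -0.1698]
 [ 0.      0.      0.      1.    ]] [[303.0231   0.     312.3707]
 [  0.     303.0231 203.6478]
 [  0.       0.       1.    ]]
```

Request:
step_arm(increments=[{"travel": [0,0,0],"rot": [0,0,-0.1457]},{"travel": [0,0,0],"rot": [0,0,-0.1457]},{"travel": [0,0,0],"rot": [0,0,-0.1457]},{"travel": [0,0,0],"rot": [0,0,-0.1457]},{"travel": [0,0,0],"rot": [0,0,-0.1457]},{"travel": [0,0,0],"rot": [0,0,-0.1457]},{"travel": [0,0,0],"rot": [0,0,-0.1457]},{"travel": [0,0,0],"rot": [0,0,-0.1457]},{"travel": [0,0,0],"rot": [0,0,-0.1457]}])

```text
clock: 2.15
eef_pos: [0.1981, -0.4862, 0.2037]
tcp_rot: [[-0.133, 0.991, 0.0], [0.991, 0.133, -0.0], [-0.0, 0.0, -1.0]]
wrist_force: [0.3, 1.2, -0.1]
gripper_width: 0.0855
gripper_force: 0.0
```

Request:
step_arm(increments=[{"travel": [0.022,0.037,0],"rot": [0,0,0]},{"travel": [0.022,0.037,0],"rot": [0,0,0]},{"travel": [0.022,0.037,0],"rot": [0,0,0]},{"travel": [0.022,0.037,0],"rot": [0,0,0]},{"travel": [0.022,0.037,0],"rot": [0,0,0]},{"travel": [0.022,0.037,0],"rot": [0,0,0]},{"travel": [0.022,0.037,0],"rot": [0,0,0]},{"travel": [0.022,0.037,0],"rot": [0,0,0]},{"travel": [0.022,0.037,0],"rot": [0,0,0]},{"travel": [0.022,0.037,0],"rot": [0,0,0]},{"travel": [0.022,0.037,0],"rot": [0,0,0]},{"travel": [0.022,0.037,0],"rot": [0,0,0]},{"travel": [0,0,0],"rot": [0,0,0]},{"travel": [0,0,0],"rot": [0,0,0]}])

```text
clock: 3.55
eef_pos: [0.6052, -0.1674, 0.203]
tcp_rot: [[-0.129, 0.992, -0.001], [0.992, 0.129, 0.0], [0.0, -0.001, -1.0]]
wrist_force: [-0.7, -1.4, 0.1]
gripper_width: 0.0856
gripper_force: 0.0
```

```bash
cat > w.py <<'E'
import sys
from mats import *
p=shot('wrist',sys.argv[1]);mats(p)
for t in sys.argv[2:]:
    for r in env.place_of(p,t)[:3]:
        w=world(p,r['centre']);print(t,round(r['confidence'],2),w,proj(p,w).round())
s=env.sense();print(s['eef_pos'],s['tcp_rot'][:2,1],s['clock'])
E
python3 w.py w1.png large_socket_c brass_ring_c bearing_c blue_mat
```

```text
blue 4877 [334. 123.] ((634.7081909179688, -139.56759643554688), (99.16829681396484, 217.86199951171875), 7.4128947257995605)
blue 1652 [340.  93.] ((625.0143432617188, -71.1799545288086), (51.866031646728516, 53.14372253417969), 10.20771598815918)
blue 278 [336. 141.] ((626.3622436523438, -125.60372161865234), (48.49966812133789, 18.848552703857422), 26.97903060913086)
blue 984 [250. 349.] ((564.3712158203125, -446.2301025390625), (148.24813842773438, 34.388790130615234), 1.1553168296813965)
white 1895 [513.  15.] [795.4  32.7] ((796.0330200195312, 29.995086669921875), (71.71929168701172, 33.10733413696289), 7.40144681930542)
white 1664 [373. 147.] [ 673.2 -127.8] ((674.0781860351562, -135.74093627929688), (11.713507652282715, 212.3071746826172), 7.380682945251465)
white 352 [345.  93.] [629.5 -69.1] ((626.2943115234375, -70.58815002441406), (58.85015869140625, 58.484153747558594), 7.624704837799072)
white 75 [177. 126.] [ 438. -130.] ((437.983154296875, -129.10086059570312), (22.673784255981445, 7.329400539398193), 79.8907241821289)
white 407 [341. 160.] [ 637.9 -144.9] ((635.0276489257812, -140.9026641845703), (60.18654251098633, 59.50739288330078), 70.6138687133789)
white 449 [337. 209.] [ 642.3 -208.1] ((643.189453125, -209.7073974609375), (60.57084655761719, 59.436988830566406), 7.456509113311768)
white 217 [325. 347.] [ 656.9 -422.9] ((657.8197021484375, -424.6820068359375), (26.340795516967773, 25.918228149414062), 1.7980563640594482)
large_socket_c 0.87 [ 0.444  -0.2437  0.0186] [176. 220.]
brass_ring_c 0.93 [ 0.4303 -0.1236  0.0071] [168. 119.]
bearing_c 0.96 [ 0.43   -0.0183  0.0073] [167.  17.]
blue_mat 0.57 [ 0.6362 -0.1378  0.0035] [341. 154.]
[ 0.6044 -0.169   0.2042] [0.9921 0.1254] 3.8
```

View pics/w1.png

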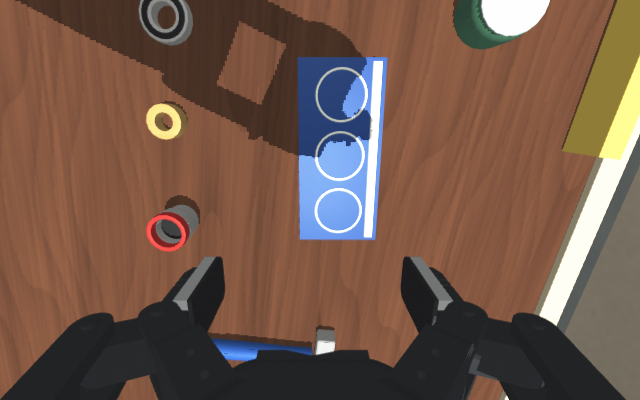

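The wrist view shows the blue circles at (341,94), (340,156) and (338,210), 70 mm apart, with the mat turned 7.4°. The large socket is at (170,230), the brass ring at (166,121) and the bearing at (165,18). Next I'll look at the other side.

Request:
step_arm(increments=[{"travel": [0.038,-0.008,0],"rot": [0,0,0]},{"travel": [0.038,-0.008,0],"rot": [0,0,0]},{"travel": [0.038,-0.008,0],"rot": [0,0,0]},{"travel": [0.038,-0.008,0],"rot": [0,0,0]},{"travel": [0.038,-0.008,0],"rot": [0,0,0]},{"travel": [0.038,-0.008,0],"rot": [0,0,0]},{"travel": [0.038,-0.008,0],"rot": [0,0,0]},{"travel": [0.038,-0.008,0],"rot": [0,0,0]},{"travel": [0.038,-0.008,0],"rot": [0,0,0]},{"travel": [0.038,-0.008,0],"rot": [0,0,0]},{"travel": [0,0,0],"rot": [0,0,0]},{"travel": [0,0,0],"rot": [0,0,0]}])

```text
clock: 5.0
eef_pos: [0.4772, 0.1986, 0.204]
tcp_rot: [[-0.128, 0.992, 0.001], [0.992, 0.128, -0.0], [-0.0, 0.001, -1.0]]
wrist_force: [-0.2, -0.8, -0.3]
gripper_width: 0.0851
gripper_force: 0.0
```

```bash
python3 w.py w2.png small_socket_c medium_socket_c red_mat bearing_c
```

```text
blue 545 [381. 343.] ((616.6229248046875, -45.05160903930664), (87.46270751953125, 27.292497634887695), 7.346843719482422)
blue 460 [387. 355.] ((624.099853515625, -60.880916595458984), (34.29829406738281, 43.459442138671875), 72.66250610351562)
white 34 [265. 113.] [413.5 263.7] ((413.5169677734375, 264.0416564941406), (4.870049953460693, 17.06028175354004), 16.783533096313477)
white 683 [439. 196.] [640.5 191.1] ((640.863037109375, 189.3682098388672), (11.067854881286621, 103.28128814697266), 12.318404197692871)
white 416 [407. 199.] [601.2 181.8] ((602.021728515625, 181.10348510742188), (59.90089797973633, 60.39582061767578), 11.317968368530273)
white 1865 [ 11. 287.] [ 80.4 -14. ] ((83.83409118652344, -17.03003692626953), (160.42909240722656, 36.258331298828125), 80.66270446777344)
white 29 [ 34. 278.] [115.1   5.2] ((115.20513153076172, 3.4809012413024902), (7.30094051361084, 12.51591968536377), 7.356482982635498)
white 70 [182. 304.] [317.7 -11.6] ((316.0891418457031, -12.809247016906738), (15.189261436462402, 13.25951099395752), 7.352665424346924)
white 73 [443. 304.] [685.4  35.9] ((687.439208984375, 35.104923248291016), (15.821150779724121, 13.267508506774902), 7.351433277130127)
white 239 [259. 320.] [428.3 -23.5] ((427.6402893066406, -26.061115264892578), (51.27632522583008, 51.576560974121094), 7.347168922424316)
white 178 [258. 322.] [427.4 -27.7] ((427.7306213378906, -26.650545120239258), (33.63184356689453, 32.696598052978516), 7.347984313964844)
white 96 [386. 348.] [619.9 -48.5] ((620.3038940429688, -50.6743278503418), (54.1854133605957, 19.291671752929688), 15.435348510742188)
small_socket_c 0.95 [0.4278 0.2659 0.0174] [276. 113.]
medium_socket_c 0.83 [0.4215 0.1312 0.0216] [261. 225.]
medium_socket_c 0.57 [0.3808 0.2037 0.0195] [231. 162.]
red_mat 0.94 [0.5983 0.1807 0.0023] [404. 200.]
red_mat 0.92 [ 0.7157  0.375  -0.0032] [543.  47.]
[0.4778 0.1977 0.2037] [0.9922 0.125 ] 5.25
```

View pics/w2.png

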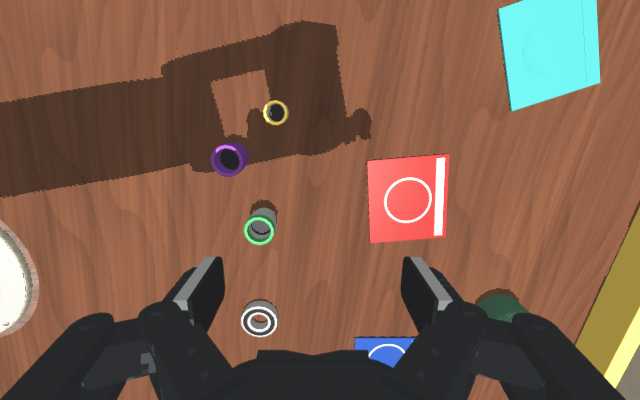

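The red circle is at (407,199), i.e. world (0.602, 0.181). The small socket with the yellow rim is at (276,112), the green one at (260,225), the purple look-alike at (230,160) and the teal mat at (550,50). I'll fit the collar rims at their known heights.

```bash
cat > rim.py <<'E'
import sys
from h import *
np.set_printoptions(precision=4,suppress=True)
H={'yellow':(22,35,.038),'green':(50,80,.044),'red':(-8,8,.050),'brass':(15,30,.020),'grey':(0,180,.015)}
def rim(p,name,w0,r=.045,dz=0):
    lo,hi,h=H[name];h+=dz
    hsv=cv2.cvtColor(p['image'],cv2.COLOR_RGB2HSV).astype(int)
    hue=hsv[...,0]; hue=np.where(hue>170,hue-180,hue) if lo<0 else hue
    if name=='grey': m=hsv[...,1]<70
    else: m=(hue>=lo)&(hue<=hi)&(hsv[...,1]>(100 if name!='red' else 190))&(hsv[...,2]>60)
    u0=proj(p,[w0[0],w0[1],h]);yy,xx=np.mgrid[:400,:640]
    m&=np.hypot(xx-u0[0],yy-u0[1])<60
    ys,xs=np.where(m);w=np.array([ray(p,x,y,h)[:2] for x,y in zip(xs,ys)])
    k=np.hypot(*(w-np.asarray(w0)[:2]).T)<r;w=w[k]
    if len(w)<20: return print(name,'none')
    c,rad=cv2.minEnclosingCircle((w*1000).astype(np.float32))
    print(name,len(w),'enc',np.round(c,1),round(2*rad,1),'rect',[np.round(q,1) for q in cv2.minAreaRect((w*1000).astype(np.float32))])
if __name__=='__main__':
    p=shot('wrist')
    for a in sys.argv[1:]:
        n,x,y=a.split(',')[:3]; rim(p,n,[float(x),float(y)],dz=float((a.split(',')+['0'])[3]))
    s=env.sense();print(s['eef_pos'],s['tcp_rot'][:2,1],s['clock'],p['extrinsics'][:3,3])
E
python3 rim.py yellow,.428,.266 green,.421,.133
```

```text
yellow 214 enc [428.6 266.7] 26.5 rect [array([428.8, 266.7]), array([24.9, 25.7]), np.float64(82.8)]
green 391 enc [422.3 134.3] 38.0 rect [array([422.5, 134.1]), array([33.9, 36.6]), np.float64(5.1)]
[0.4777 0.1978 0.2037] [0.9921 0.1253] 5.3 [0.4685 0.2719 0.3735]
```

```bash
cat > go.py <<'E'
import sys
from h import *
s=env.sense();R=s['tcp_rot'];p=s['eef_pos']
for a in sys.argv[1:]:
    t=np.array([float(v) for v in a.split(',')]);d=R.T@(t-p);d=d.round(4);n=int(np.ceil(np.linalg.norm(d)/.048));print(d,n,(d/n).round(4));p=t
tilt=R[:,2];print('yaw',np.degrees(np.arctan2(R[1,1],R[0,1])).round(2),'z',tilt.round(4))
E
python3 go.py .4287,.2667,.09 .4287,.2667,.018
```

```text
[ 0.0745 -0.04    0.1137] 3 [ 0.0248 -0.0133  0.0379]
[ 0.    -0.     0.072] 2 [ 0.    -0.     0.036]
yaw 7.2 z [ 1.e-04 -2.e-04 -1.e+00]
```

Request:
step_arm(increments=[{"travel": [0.0248,-0.0133,0.0379],"rot": [0,0,0]},{"travel": [0.0248,-0.0133,0.0379],"rot": [0,0,0]},{"travel": [0.0249,-0.0134,0.0379],"rot": [0,0,0]},{"travel": [0,0,0],"rot": [0,0,0]},{"travel": [0,0,0.024],"rot": [0,0,0]},{"travel": [0,0,0.024],"rot": [0,0,0]},{"travel": [0,0,0.024],"rot": [0,0,0]},{"travel": [0,0,0],"rot": [0,0,0]},{"travel": [0,0,0],"rot": [0,0,0]}], claw=-1)

```text
clock: 6.2
eef_pos: [0.4292, 0.2673, 0.0192]
tcp_rot: [[-0.126, 0.992, 0.001], [0.992, 0.126, 0.0], [0.0, 0.001, -1.0]]
wrist_force: [-0.4, 1.3, 1.2]
gripper_width: 0.0856
gripper_force: 0.0
```

Request:
step_arm(increments=[{"travel": [0,0,0],"rot": [0,0,0]},{"travel": [0,0,0],"rot": [0,0,0]},{"travel": [0,0,0],"rot": [0,0,0]},{"travel": [0,0,0],"rot": [0,0,0]},{"travel": [0,0,0],"rot": [0,0,0]},{"travel": [0,0,0],"rot": [0,0,0]},{"travel": [0,0,0],"rot": [0,0,0]},{"travel": [0,0,0],"rot": [0,0,0]}], claw=1, grip_force=30)

```text
clock: 7.0
eef_pos: [0.4282, 0.2676, 0.0179]
tcp_rot: [[-0.127, 0.992, -0.0], [0.992, 0.127, -0.0], [-0.0, -0.0, -1.0]]
wrist_force: [0.5, 0.0, 0.5]
gripper_width: -0.0004
gripper_force: 0.0
```

```bash
python3 go.py .4287,.2667,.1 .626,-.0707,.1 .626,-.0707,.023; python3 rim.py yellow,.4287,.2667
```

```text
[-0.0009  0.0004 -0.0821] 2 [-0.0004  0.0002 -0.0411]
[-0.3597  0.1528  0.    ] 9 [-0.04   0.017  0.   ]
[0.    0.    0.077] 2 [0.     0.     0.0385]
yaw 7.3 z [-1.e-04 -2.e-04 -1.e+00]
yellow 520 enc [427.8 270.3] 25.3 rect [array([427.1, 275.4]), array([25. , 14.6]), np.float64(7.3)]
[0.4282 0.2676 0.0179] [0.9919 0.127 ] 7.05 [0.4188 0.3418 0.1877]
```

```bash
python3 -c "
from h import *
shot('wrist','w3.png')"
```

```text
(no output)
```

View pics/w3.png

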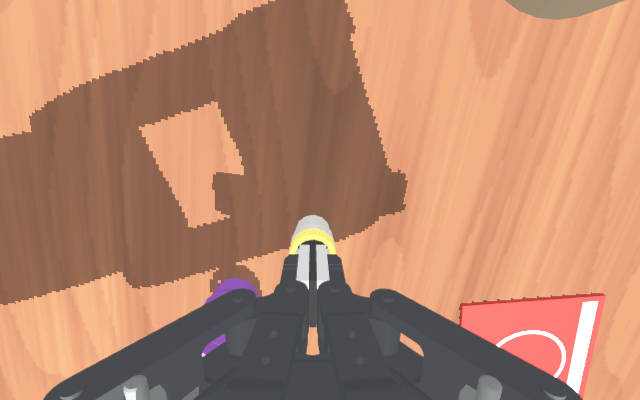

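Run:
```python
from h import *
p=shot('wrist');s=env.sense();print(s['gripper_width'],s['gripper_force'],s['wrist_force'],s['eef_pos'])
e=s['eef_pos']
print('tcp',proj(p,e),'tip',proj(p,e-[0,0,.008]),'grasp',proj(p,e+[0,0,.011]))
for x,y in [(.4287,.2667)]:
  for z in (0,.019,.038): print(z,proj(p,[x,y,z]),proj(p,[x,y+.013,z]))
for t in ['small_socket_c']:
  for r in env.place_of(p,t): print(r['confidence'],world(p,r['centre']))
q=shot('side')
for r in env.place_of(q,'small_socket_c'): print('side',r['confidence'],world(q,r['centre']))
a=q['image'][215:315,300:430,::-1];b=p['image'][200:300,250:380,::-1]
cv2.imwrite('pics/c4.png',cv2.resize(np.vstack([a,b]),None,fx=3,fy=3,interpolation=2)[:600])
```

```text
0.00013458915899244915 0.0 [ 0.39453083  0.02811276 -0.13476612] [0.42822869 0.26756706 0.01792867]
tcp [312.27836583 240.00586538] tip [312.28511898 234.87514993] grasp [312.26810843 247.79894578]
0 [312.82906423 230.33922908] [315.38013532 211.95530832]
0.019 [312.86685759 242.12550919] [315.67678195 222.12825087]
0.038 [312.91296442 256.50443902] [316.04019994 234.59099231]
0.83 [0.42793303 0.26795511 0.01862917]
side 0.59 [0.4292437  0.26323004 0.02036532]
```

View pics/c4.png

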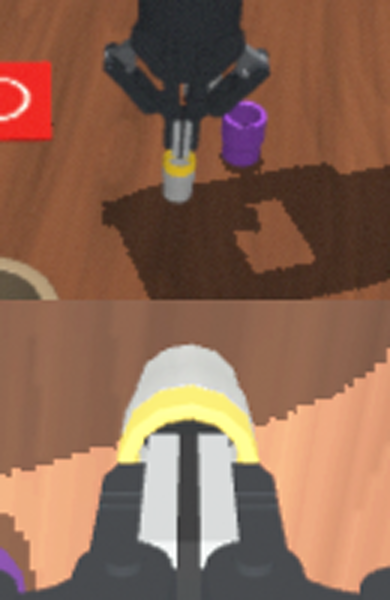

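The fingers closed above the socket: it stands upright and untouched, with pads over the rim at (312,245) and width 0. The tips seem higher than the stated geometry says. I'll lift and measure them from the cameras.

Request:
step_arm(increments=[{"travel": [0,0,-0.04],"rot": [0,0,0]},{"travel": [0,0,-0.04],"rot": [0,0,0]},{"travel": [0,0,0],"rot": [0,0,0]},{"travel": [0,0,0],"rot": [0,0,0]}])

```text
clock: 7.7
eef_pos: [0.4287, 0.2679, 0.0988]
tcp_rot: [[-0.127, 0.992, 0.002], [0.992, 0.127, 0.001], [0.001, 0.002, -1.0]]
wrist_force: [0.1, -0.7, -0.4]
gripper_width: -0.0001
gripper_force: 0.0
```

Run:
```python
from h import *
s=env.sense();e=s['eef_pos'];print(e,s['gripper_width'])
out=[]
for n in ['side','scene','wrist']:
    p=shot(n);im=p['image'][:,:,::-1].copy()
    c=proj(p,e);u,v=int(c[0]),int(c[1]);f=5 if n!='wrist' else 2;w=int(130/f*1)
    r=cv2.resize(im[v-w:v+w,u-w:u+w],None,fx=f,fy=f,interpolation=2)
    for dz,col in [(-.008,(0,0,255)),(.011,(0,255,0)),(.035,(255,255,0))]:
        q=proj(p,e+[0,0,dz]);cv2.circle(r,(int((q[0]-u+w+.5)*f),int((q[1]-v+w+.5)*f)),3,col,-1);print(n,dz,q)
    out.append(r[:260,:260])
cv2.imwrite('pics/c5.png',np.hstack(out))
```

```text
[0.42872138 0.26785225 0.0988011 ] -9.834276348670836e-05
side -0.008 [360.62026081 249.91433662]
side 0.011 [361.06376064 243.34095972]
side 0.035 [361.63871587 234.81920362]
scene -0.008 [312.46035654 122.31657987]
scene 0.011 [312.36367439 118.16678513]
scene 0.035 [312.23897668 112.81450562]
wrist -0.008 [314.24703173 235.50774868]
wrist 0.011 [314.37079327 248.68914043]
wrist 0.035 [314.57041991 269.9506489 ]
```

View pics/c5.png

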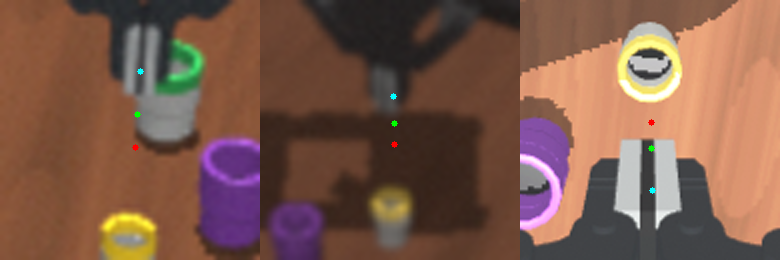

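The markers show the shut tips about 27 mm above the reported TCP, not 8 mm below it, so the tool really ends some 35 mm short of its stated length. I'll grasp about 33 mm lower and watch the forces.

Request:
step_arm(increments=[{"travel": [0,0,0],"rot": [0,0,0]},{"travel": [0,0,0],"rot": [0,0,0]},{"travel": [0,0,0],"rot": [0,0,0]},{"travel": [0,0,0],"rot": [0,0,0]},{"travel": [-0.0005,0,0.03],"rot": [0,0,0]},{"travel": [-0.0005,0,0.03],"rot": [0,0,0]},{"travel": [0,0,0.025],"rot": [0,0,0]},{"travel": [0,0,0.01],"rot": [0,0,0]},{"travel": [0,0,0.01],"rot": [0,0,0]},{"travel": [0,0,0.005],"rot": [0,0,0]},{"travel": [0,0,0],"rot": [0,0,0]}], claw=-1)

```text
clock: 8.95
eef_pos: [0.4286, 0.2667, -0.0119]
tcp_rot: [[-0.127, 0.992, 0.0], [0.992, 0.127, 0.0], [-0.0, 0.0, -1.0]]
wrist_force: [-0.5, 1.0, -0.1]
gripper_width: 0.0851
gripper_force: 0.0
```

Request:
step_arm(increments=[{"travel": [0,0,0],"rot": [0,0,0]},{"travel": [0,0,0],"rot": [0,0,0]},{"travel": [0,0,0],"rot": [0,0,0]},{"travel": [0,0,0],"rot": [0,0,0]},{"travel": [0,0,0],"rot": [0,0,0]},{"travel": [0,0,0],"rot": [0,0,0]},{"travel": [0,0,0],"rot": [0,0,0]}], claw=1, grip_force=30)

```text
clock: 9.65
eef_pos: [0.4286, 0.2668, -0.0115]
tcp_rot: [[-0.127, 0.992, 0.001], [0.992, 0.127, 0.0], [0.0, 0.001, -1.0]]
wrist_force: [-1.0, -1.2, 4.6]
gripper_width: 0.0251
gripper_force: 29.8
```

```bash
python3 go.py .4287,.2667,.09 .626,-.0707,.09 ; python3 -c "
from h import *
shot('wrist','w6.png')"
```

```text
[-0.000e+00  1.000e-04 -1.015e-01] 3 [-0.      0.     -0.0338]
[-0.3597  0.1529  0.    ] 9 [-0.04   0.017  0.   ]
yaw 7.29 z [ 7.e-04  3.e-04 -1.e+00]
```

View pics/w6.png

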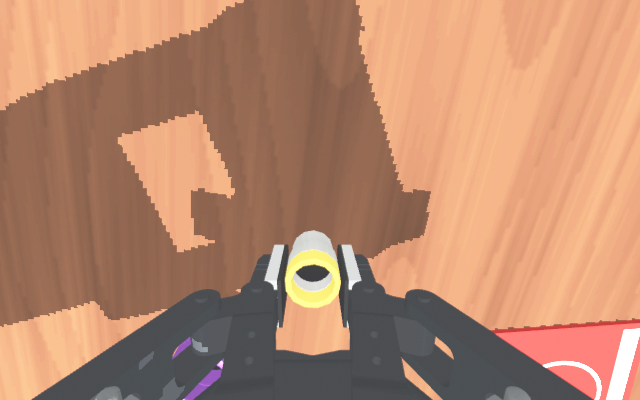

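The small socket is now held between the pads at (313,275), width 25 mm. Lifting and carrying it to the left circle.

Request:
step_arm(increments=[{"travel": [0,0,-0.025],"rot": [0,0,0]},{"travel": [0,0,-0.03],"rot": [0,0,0]},{"travel": [0,0,-0.03],"rot": [0,0,0]},{"travel": [-0.036,0.0153,0],"rot": [0,0,0]},{"travel": [-0.036,0.0153,0],"rot": [0,0,0]},{"travel": [-0.036,0.0153,0],"rot": [0,0,0]},{"travel": [-0.036,0.0153,0],"rot": [0,0,0]},{"travel": [-0.036,0.0153,0],"rot": [0,0,0]},{"travel": [-0.036,0.0153,0],"rot": [0,0,0]},{"travel": [-0.036,0.0153,0],"rot": [0,0,0]},{"travel": [-0.036,0.0153,0],"rot": [0,0,0]},{"travel": [-0.036,0.0153,0],"rot": [0,0,0]},{"travel": [-0.0357,0.0152,0],"rot": [0,0,0]},{"travel": [0,0,0],"rot": [0,0,0]},{"travel": [0,0,0],"rot": [0,0,0]}])

```text
clock: 11.2
eef_pos: [0.6253, -0.0714, 0.0717]
tcp_rot: [[-0.125, 0.992, -0.002], [0.992, 0.126, 0.001], [0.001, -0.002, -1.0]]
wrist_force: [-0.4, 0.4, -1.5]
gripper_width: 0.025
gripper_force: 29.9
```

```bash
python3 go.py .626,-.0707,.02 .626,-.0707,-.0085;python3 w.py w7.png small_socket_c | grep -v ^blue
```

```text
[0.0005 0.0009 0.0517] 2 [0.0002 0.0004 0.0258]
[-0.      0.0001  0.0285] 1 [-0.      0.0001  0.0285]
yaw 7.21 z [-1.9e-03  5.0e-04 -1.0e+00]
white 9363 [574.  95.] [807.   38.4] ((807.1553344726562, 36.93280029296875), (78.16407775878906, 78.13675689697266), 63.23263931274414)
white 268 [ 46. 131.] [415.  -37.3] ((413.1976318359375, -34.68544006347656), (18.029020309448242, 49.47718048095703), 67.2860336303711)
white 280 [ 48. 121.] [416.8 -29.4] ((417.8580322265625, -28.43915557861328), (14.743937492370605, 32.30221939086914), 81.56022644042969)
white 837 [361. 220.] [667.3 -78.8] ((667.21630859375, -79.74261474609375), (10.538579940795898, 63.22473907470703), 7.268960475921631)
white 213 [342. 214.] [650.6 -74.8] ((649.6970825195312, -74.87553405761719), (45.04862594604492, 11.68188190460205), 78.6126480102539)
white 143 [286. 221.] [604.7 -87.5] ((605.094970703125, -87.22024536132812), (7.191013336181641, 32.31520080566406), 39.39738082885742)
white 159 [313. 304.] [ 637.3 -164.1] ((636.7200927734375, -162.33424377441406), (46.44850540161133, 14.944911003112793), 4.744030952453613)
white 273 [313. 330.] [ 641.6 -192.9] ((641.890380859375, -197.23829650878906), (59.56097412109375, 34.137027740478516), 7.354941368103027)
small_socket_c 0.95 [ 0.627  -0.0707  0.0997] [316. 261.]
[ 0.6252 -0.0699  0.0724] [0.9918 0.1276] 11.3
```

Request:
step_arm(increments=[{"travel": [0.0002,0.0003,0.03],"rot": [0,0,0]},{"travel": [0,0,0.03],"rot": [0,0,0]},{"travel": [0,0,0.012],"rot": [0,0,0]},{"travel": [0,0,0.006],"rot": [0,0,0]},{"travel": [0,0,0.003],"rot": [0,0,0]},{"travel": [0,0,0],"rot": [0,0,0]},{"travel": [0,0,0],"rot": [0,0,0]}])

```text
clock: 12.0
eef_pos: [0.6268, -0.0706, -0.0065]
tcp_rot: [[-0.127, 0.992, 0.002], [0.992, 0.127, -0.0], [-0.001, 0.002, -1.0]]
wrist_force: [-0.3, 0.3, -0.5]
gripper_width: 0.0251
gripper_force: 29.9
```

```bash
python3 -c "
from h import *
p=shot('wrist');E=p['extrinsics'];
import rim; rim.rim(p,'yellow',[.626,-.0707],dz=.003)
s=env.sense();print(s['eef_pos'],s['wrist_force'])"
```

```text
yellow 1747 enc [626.2 -69.1] 29.4 rect [array([626.5, -68.9]), array([25.7, 28.9]), np.float64(7.3)]
[ 0.6268 -0.0706 -0.0066] [ 0.329  -0.688  -0.8701]
```

Request:
step_arm(increments=[{"travel": [0,0,0.001],"rot": [0,0,0]},{"travel": [0,0,0.0007],"rot": [0,0,0]},{"travel": [0,0,0],"rot": [0,0,0]}])

```text
clock: 12.35
eef_pos: [0.6265, -0.0707, -0.0085]
tcp_rot: [[-0.127, 0.992, 0.001], [0.992, 0.127, -0.0], [-0.001, 0.001, -1.0]]
wrist_force: [-1.5, 0.4, 4.8]
gripper_width: 0.0248
gripper_force: 30.4
```

Request:
step_arm(increments=[{"travel": [0,0,0],"rot": [0,0,0]},{"travel": [0,0,0],"rot": [0,0,0]},{"travel": [0,0,0],"rot": [0,0,0]},{"travel": [0,0,0],"rot": [0,0,0]},{"travel": [0,0,0],"rot": [0,0,0]},{"travel": [0,0,-0.03],"rot": [0,0,0]},{"travel": [0,0,-0.04],"rot": [0,0,0]},{"travel": [-0.02,0,-0.04],"rot": [0,0,0]},{"travel": [0,0,0],"rot": [0,0,0]},{"travel": [0,0,0],"rot": [0,0,0]}], claw=-1)

```text
clock: 13.35
eef_pos: [0.6291, -0.0909, 0.1015]
tcp_rot: [[-0.126, 0.992, 0.002], [0.992, 0.126, -0.001], [-0.001, 0.002, -1.0]]
wrist_force: [-0.5, -0.7, -0.4]
gripper_width: 0.0855
gripper_force: 0.0
```

```bash
python3 rim.py yellow,.626,-.0707,.003;python3 w.py w8.png small_socket_c | grep -v ^blue;  python3 go.py .4224,.1343,.1 .4224,.1343,-.006
```

```text
yellow 454 enc [625.8 -69.2] 26.2 rect [array([625.8, -69.1]), array([24.2, 25.5]), np.float64(7.3)]
[ 0.6282 -0.0903  0.0996] [0.9919 0.1268] 13.4 [ 0.6193 -0.0166  0.2712]
white 7621 [545.  67.] [800.7  41.5] ((800.8687744140625, 40.27641296386719), (76.19329071044922, 75.55204010009766), 28.228010177612305)
white 199 [ 73. 108.] [419.2 -38.8] ((417.2819519042969, -37.318511962890625), (13.548916816711426, 44.07804870605469), 79.32513427734375)
white 103 [70. 99.] [417.4 -32.1] ((417.2649230957031, -32.13970947265625), (4.893263816833496, 19.569005966186523), 80.80642700195312)
white 60 [361. 138.] [662.7 -32.6] ((661.8406982421875, -33.167930603027344), (7.994903564453125, 5.923555850982666), 7.323612213134766)
white 1765 [354. 254.] [ 675.4 -144.7] ((676.2953491210938, -151.30300903320312), (10.671391487121582, 177.7012481689453), 7.358791351318359)
white 292 [319. 197.] [634.1 -89.3] ((632.5825805664062, -87.37446594238281), (58.52609634399414, 24.22179412841797), 22.123918533325195)
white 551 [312. 245.] [ 634.3 -137.9] ((634.6857299804688, -140.13768005371094), (58.98175048828125, 59.83631134033203), 7.336979866027832)
white 440 [313. 307.] [ 643.5 -207.4] ((643.5405883789062, -209.03207397460938), (58.90719223022461, 58.83156967163086), 7.36130428314209)
small_socket_c 0.55 [ 0.6251 -0.0679  0.0195] [312. 176.]
[ 0.6276 -0.0899  0.0983] [0.9919 0.1273] 13.5
[ 0.2485 -0.175  -0.0009] 7 [ 0.0355 -0.025  -0.0001]
[-1.00e-04  3.00e-04  1.06e-01] 3 [-0.      0.0001  0.0353]
yaw 7.31 z [-3.2e-03  6.0e-04 -1.0e+00]
```

View pics/w8.png

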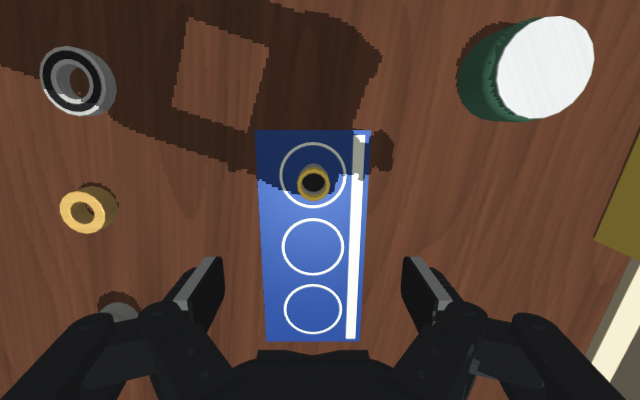

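The picture shows the small socket upright at (313,183), inside the left circle, with its rim about 1.3 mm from the centre. Next is the medium one (green).

Request:
step_arm(increments=[{"travel": [0.0355,-0.025,0],"rot": [0,0,0]},{"travel": [0.0355,-0.025,0],"rot": [0,0,0]},{"travel": [0.0355,-0.025,0],"rot": [0,0,0]},{"travel": [0.0355,-0.025,0],"rot": [0,0,0]},{"travel": [0.0355,-0.025,0],"rot": [0,0,0]},{"travel": [0.0355,-0.025,0],"rot": [0,0,0]},{"travel": [0.0355,-0.025,0],"rot": [0,0,0]},{"travel": [0,0,0],"rot": [0,0,0]},{"travel": [0,0,0],"rot": [0,0,0]}])

```text
clock: 14.4
eef_pos: [0.4226, 0.1344, 0.0995]
tcp_rot: [[-0.129, 0.992, -0.001], [0.992, 0.129, -0.001], [-0.0, -0.001, -1.0]]
wrist_force: [0.3, -0.2, 0.4]
gripper_width: 0.0858
gripper_force: 0.0
```

```bash
python3 rim.py green,.422,.134; python3 go.py .4224,.1343,.1 .4224,.1343,-.008
```

```text
green 569 enc [421.8 134.8] 34.0 rect [array([421.6, 135.4]), array([32.5, 32.2]), np.float64(57.0)]
[0.4232 0.1338 0.0997] [0.9918 0.1277] 14.45 [0.4132 0.2086 0.2693]
[ 0.0006 -0.0008 -0.0003] 1 [ 0.0006 -0.0008 -0.0003]
[1.00e-04 1.00e-04 1.08e-01] 3 [0.    0.    0.036]
yaw 7.34 z [-8.e-04 -7.e-04 -1.e+00]
```

Request:
step_arm(increments=[{"travel": [0.0005,-0.0005,0.036],"rot": [0,0,0]},{"travel": [0,0,0.036],"rot": [0,0,0]},{"travel": [0,0,0.026],"rot": [0,0,0]},{"travel": [0,0,0.009],"rot": [0,0,0]},{"travel": [0,0,0],"rot": [0,0,0]}], claw=-1)

```text
clock: 14.95
eef_pos: [0.4224, 0.1334, -0.0079]
tcp_rot: [[-0.126, 0.992, -0.003], [0.992, 0.126, -0.001], [-0.001, -0.003, -1.0]]
wrist_force: [0.4, -0.4, -0.5]
gripper_width: 0.0852
gripper_force: 0.0
```

Request:
step_arm(increments=[{"travel": [0,0,0],"rot": [0,0,0]},{"travel": [0,0,0],"rot": [0,0,0]},{"travel": [0,0,0],"rot": [0,0,0]},{"travel": [0,0,0],"rot": [0,0,0]},{"travel": [0,0,0],"rot": [0,0,0]},{"travel": [0,0,0],"rot": [0,0,0]},{"travel": [0,0,0],"rot": [0,0,0]}], claw=1, grip_force=35)

```text
clock: 15.65
eef_pos: [0.4236, 0.1345, -0.0055]
tcp_rot: [[-0.127, 0.992, 0.002], [0.992, 0.127, 0.0], [-0.0, 0.002, -1.0]]
wrist_force: [-1.5, -0.7, 5.6]
gripper_width: 0.0346
gripper_force: 35.2
```

```bash
python3 go.py .4224,.1343,.077 .635,-.1406,.077
```

```text
[-0.0001 -0.0011 -0.0825] 2 [-0.     -0.0006 -0.0412]
[-0.2997  0.1759  0.0004] 8 [-0.0375  0.022   0.    ]
yaw 7.31 z [ 2.e-03  2.e-04 -1.e+00]
```

Request:
step_arm(increments=[{"travel": [0,0,-0.025],"rot": [0,0,0]},{"travel": [0,0,-0.03],"rot": [0,0,0]},{"travel": [0,0,-0.03],"rot": [0,0,0]},{"travel": [-0.0375,0.0219,0],"rot": [0,0,0]},{"travel": [-0.0375,0.0219,0],"rot": [0,0,0]},{"travel": [-0.0375,0.0219,0],"rot": [0,0,0]},{"travel": [-0.0375,0.0219,0],"rot": [0,0,0]},{"travel": [-0.0375,0.0219,0],"rot": [0,0,0]},{"travel": [-0.0375,0.0219,0],"rot": [0,0,0]},{"travel": [-0.0375,0.0219,0],"rot": [0,0,0]},{"travel": [-0.0375,0.0219,0],"rot": [0,0,0]},{"travel": [0,0,0],"rot": [0,0,0]},{"travel": [0,0,0],"rot": [0,0,0]}])

```text
clock: 16.95
eef_pos: [0.6344, -0.1415, 0.0772]
tcp_rot: [[-0.126, 0.992, -0.002], [0.992, 0.126, 0.001], [0.001, -0.002, -1.0]]
wrist_force: [-0.5, 0.5, -0.9]
gripper_width: 0.0344
gripper_force: 35.8
```

```bash
python3 go.py .635,-.1408,.077 .635,-.1408,-.0035;python3 rim.py green,.635,-.1406,.085
```

```text
[0.0006 0.0007 0.0002] 1 [0.0006 0.0007 0.0002]
[-0.0001  0.0001  0.0805] 2 [-0.      0.      0.0402]
yaw 7.23 z [-1.7e-03  7.0e-04 -1.0e+00]
green 2902 enc [ 634.4 -139.7] 37.9 rect [array([ 634.4, -139.8]), array([33.5, 37.7]), np.float64(7.3)]
[ 0.6343 -0.1405  0.0778] [0.9919 0.127 ] 17.0 [ 0.6253 -0.0674  0.247 ]
```

Request:
step_arm(increments=[{"travel": [0,0.0004,0.03],"rot": [0,0,0]},{"travel": [0,0,0.03],"rot": [0,0,0]},{"travel": [0,0,0.012],"rot": [0,0,0]},{"travel": [0,0,0.006],"rot": [0,0,0]},{"travel": [0,0,0.002],"rot": [0,0,0]},{"travel": [0,0,0.001],"rot": [0,0,0]},{"travel": [0,0,0],"rot": [0,0,0]}])

```text
clock: 17.7
eef_pos: [0.6358, -0.1411, -0.0012]
tcp_rot: [[-0.127, 0.992, 0.002], [0.992, 0.127, -0.001], [-0.001, 0.002, -1.0]]
wrist_force: [-0.2, -0.1, -1.6]
gripper_width: 0.0346
gripper_force: 35.8
```

Request:
step_arm(increments=[{"travel": [0,0,0.001],"rot": [0,0,0]},{"travel": [0,0,0.001],"rot": [0,0,0]},{"travel": [0,0,0],"rot": [0,0,0]},{"travel": [0,0,0],"rot": [0,0,0]}])

```text
clock: 18.1
eef_pos: [0.6359, -0.1412, -0.0024]
tcp_rot: [[-0.127, 0.992, 0.002], [0.992, 0.127, -0.001], [-0.001, 0.002, -1.0]]
wrist_force: [-4.1, 1.2, 7.5]
gripper_width: 0.0344
gripper_force: 36.6
```

Request:
step_arm(increments=[{"travel": [0,0,0],"rot": [0,0,0]},{"travel": [0,0,0],"rot": [0,0,0]},{"travel": [0,0,0],"rot": [0,0,0]},{"travel": [0,0,0],"rot": [0,0,0]},{"travel": [0,0,0],"rot": [0,0,0]},{"travel": [0,0,-0.03],"rot": [0,0,0]},{"travel": [0,0,-0.04],"rot": [0,0,0]},{"travel": [-0.03,-0.03,-0.035],"rot": [0,0,0]},{"travel": [-0.04,-0.035,0],"rot": [0,0,0]},{"travel": [-0.02,-0.04,0],"rot": [0,0,0]},{"travel": [-0.02,-0.04,0],"rot": [0,0,0]},{"travel": [0,0,0],"rot": [0,0,0]},{"travel": [0,0,0],"rot": [0,0,0]}], claw=-1)

```text
clock: 19.4
eef_pos: [0.509, -0.2634, 0.0975]
tcp_rot: [[-0.125, 0.992, 0.001], [0.992, 0.125, -0.0], [-0.0, 0.001, -1.0]]
wrist_force: [-0.7, 1.1, 1.0]
gripper_width: 0.0856
gripper_force: 0.0
```

```bash
python3 rim.py green,.635,-.1406,.003 yellow,.626,-.07,.003 red,.445,-.247 brass,.43,-.125 ;python3 w.py w9.png large_socket_c | grep -v ^blue;  python3 go.py .446,-.247,.1
```

```text
green 951 enc [ 631.3 -144.5] 37.0 rect [array([ 631.2, -145.2]), array([35.3, 34.2]), np.float64(54.5)]
red 866 [234. 178.] ((436.86444091796875, -256.3101806640625), (49.78953170776367, 48.72294235229492), 11.892542839050293)
white 1116 [227.  19.] [ 426.6 -129.5] ((426.49884033203125, -129.42428588867188), (41.192481994628906, 25.058366775512695), 7.327811241149902)
white 329 [496.   8.] [629.2 -96.2] ((628.8551635742188, -95.7979965209961), (44.66047286987305, 9.974528312683105), 7.327805995941162)
white 4921 [510.  85.] [ 657.9 -149.2] ((651.8496704101562, -169.1633758544922), (80.40385437011719, 156.0255584716797), 13.400078773498535)
white 922 [471. 157.] [ 642.6 -209. ] ((643.3565673828125, -209.7481689453125), (60.552490234375, 60.74858093261719), 57.659183502197266)
white 237 [252. 160.] [ 453.3 -235.4] ((451.1041564941406, -236.0320587158203), (13.893619537353516, 40.623931884765625), 56.52788543701172)
white 291 [222. 189.] [ 428.4 -265.3] ((431.5284118652344, -264.0295104980469), (20.955177307128906, 38.759735107421875), 51.38795471191406)
white 87 [205. 188.] [ 413.6 -2
[... 616 characters left out ...]
4684982299805, 69.80792999267578), 37.1574821472168)
large_socket_c 0.93 [ 0.4446 -0.2483  0.0226] [236. 178.]
[ 0.5102 -0.2621  0.0972] [0.9917 0.1283] 19.55
[ 0.0233 -0.0617 -0.0028] 2 [ 0.0116 -0.0308 -0.0014]
yaw 7.37 z [ 4.e-04 -1.e-04 -1.e+00]Traceback (most recent call last):
  File "rim.py", line 21, in <module>
    n,x,y=a.split(',')[:3]; rim(p,n,[float(x),float(y)],dz=float((a.split(',')+['0'])[3]))
                            ~~~^^^^^^^^^^^^^^^^^^^^^^^^^^^^^^^^^^^^^^^^^^^^^^^^^^^^^^^^^^^
  File "rim.py", line 14, in rim
    k=np.hypot(*(w-np.asarray(w0)[:2]).T)<r;w=w[k]
                 ~^~~~~~~~~~~~~~~~~~~
ValueError: operands could not be broadcast together with shapes (0,) (2,)
```

View pics/w9.png

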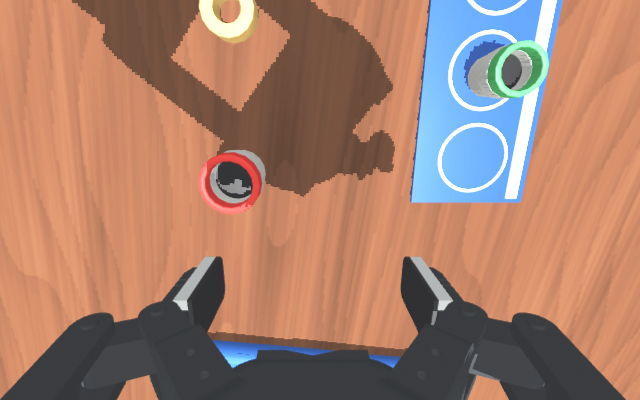

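The medium socket stands upright, rim at (518,70). The large one is at (232,182). I'll measure both rims over a larger window.

```bash
sed -i 's/<60$/<90/' rim.py; sed -i "s/    ys,xs=np.where(m);w=/    ys,xs=np.where(m)\n    if len(xs)<20: return print(name,'none')\n    w=/" rim.py; python3 rim.py green,.635,-.1406,.003 red,.445,-.247
python3 - <<'E'
from h import *
p=shot('wrist');print(proj(p,[.635,-.1406,.047]))
for t in ['medium_socket_c']:
  for r in env.place_of(p,t): print(r['confidence'],world(p,r['centre']))
E
```

```text
green 942 enc [ 631.5 -145.6] 36.6 rect [array([ 630.8, -145.5]), array([34.7, 34.3]), np.float64(59.9)]
red none
[ 0.5102 -0.2621  0.0971] [0.9917 0.1285] 19.6 [ 0.5006 -0.188   0.267 ]
[521.71924529  65.02808284]
0.61 [ 0.63522026 -0.1405128   0.0289336 ]
```

```bash
sed -i "s/'red':(-8,8/'red':(-8,4/; s/else 190/else 140/" rim.py; python3 rim.py red,.445,-.247 ; python3 go.py .446,-.247,.1
```

```text
red 1165 enc [ 446.2 -246.4] 47.5 rect [array([ 446.5, -246.7]), array([45.4, 45.8]), np.float64(1.1)]
[ 0.5099 -0.2622  0.0969] [0.9917 0.1282] 19.75 [ 0.5005 -0.188   0.2668]
[ 0.0233 -0.0614 -0.003 ] 2 [ 0.0116 -0.0307 -0.0015]
yaw 7.37 z [-1.e-04  1.e-04 -1.e+00]
```

Request:
step_arm(increments=[{"travel": [0.0118,-0.0304,0],"rot": [0,0,0]},{"travel": [0.0118,-0.0304,0],"rot": [0,0,0]},{"travel": [0,0,0],"rot": [0,0,0]},{"travel": [0,0,0.03],"rot": [0,0,0]},{"travel": [0,0,0.035],"rot": [0,0,0]},{"travel": [0,0,0.025],"rot": [0,0,0]},{"travel": [0,0,0.009],"rot": [0,0,0]},{"travel": [0,0,0],"rot": [0,0,0]},{"travel": [0,0,0],"rot": [0,0,0]}], claw=-1)

```text
clock: 20.65
eef_pos: [0.4472, -0.2476, -0.0004]
tcp_rot: [[-0.127, 0.992, 0.002], [0.992, 0.127, -0.001], [-0.001, 0.002, -1.0]]
wrist_force: [0.1, 0.3, -0.4]
gripper_width: 0.0856
gripper_force: 0.0
```

Request:
step_arm(increments=[{"travel": [0,0,0],"rot": [0,0,0]},{"travel": [0,0,0],"rot": [0,0,0]},{"travel": [0,0,0],"rot": [0,0,0]},{"travel": [0,0,0],"rot": [0,0,0]},{"travel": [0,0,0],"rot": [0,0,0]},{"travel": [0,0,0],"rot": [0,0,0]}], claw=1, grip_force=45)

```text
clock: 21.25
eef_pos: [0.4467, -0.2476, -0.0006]
tcp_rot: [[-0.127, 0.992, 0.002], [0.992, 0.127, -0.001], [-0.002, 0.002, -1.0]]
wrist_force: [-1.2, 0.8, 7.2]
gripper_width: 0.0446
gripper_force: 46.5
```

```bash
python3 go.py .446,-.247,.08 .6435,-.2097,.08; python3 rim.py red,.446,-.247
```

```text
[ 0.0006 -0.0005 -0.0806] 2 [ 0.0003 -0.0002 -0.0403]
[0.0119 0.2006 0.0003] 5 [0.0024 0.0401 0.0001]
yaw 7.29 z [ 0.0017 -0.0013 -1.    ]
red 4252 enc [ 445.  -244.9] 48.7 rect [array([ 445.1, -243.5]), array([45.2, 44.2]), np.float64(29.5)]
[ 0.4467 -0.2476 -0.0006] [0.9919 0.1269] 21.3 [ 0.437  -0.1732  0.1691]
```

Request:
step_arm(increments=[{"travel": [0,0,-0.025],"rot": [0,0,0]},{"travel": [0,0,-0.03],"rot": [0,0,0]},{"travel": [0,0,-0.03],"rot": [0,0,0]},{"travel": [0.0024,0.0401,0],"rot": [0,0,0]},{"travel": [0.0024,0.0401,0],"rot": [0,0,0]},{"travel": [0.0024,0.0401,0],"rot": [0,0,0]},{"travel": [0.0024,0.0401,0],"rot": [0,0,0]},{"travel": [0.0024,0.0401,0],"rot": [0,0,0]},{"travel": [0,0,0],"rot": [0,0,0]},{"travel": [0,0,0],"rot": [0,0,0]}])

```text
clock: 22.3
eef_pos: [0.643, -0.2092, 0.0811]
tcp_rot: [[-0.128, 0.992, -0.003], [0.992, 0.128, 0.001], [0.001, -0.003, -1.0]]
wrist_force: [-0.0, -0.5, -3.0]
gripper_width: 0.0448
gripper_force: 48.0
```

```bash
python3 go.py .6435,-.2097,.08; python3 rim.py red,.6435,-.2097,.085 green,.635,-.1406,.003 yellow,.626,-.07,.003;python3 -c "
from h import *
shot('wrist','w10.png')"
```

```text
[-0.0006  0.0004  0.0011] 1 [-0.0006  0.0004  0.0011]
yaw 7.35 z [-3.e-03  9.e-04 -1.e+00]
red 4580 enc [ 642.8 -204.5] 47.2 rect [array([ 642.7, -204.5]), array([43.2, 46.9]), np.float64(7.5)]
green 1010 enc [ 636.  -143.8] 35.2 rect [array([ 635.9, -144. ]), array([34.5, 34.7]), np.float64(54.3)]
yellow 423 enc [626.1 -75.3] 24.3 rect [array([626.7, -78.2]), array([23.6, 13.9]), np.float64(7.3)]
[ 0.6426 -0.2097  0.082 ] [0.9919 0.127 ] 22.35 [ 0.634  -0.1352  0.251 ]
```

View pics/w10.png

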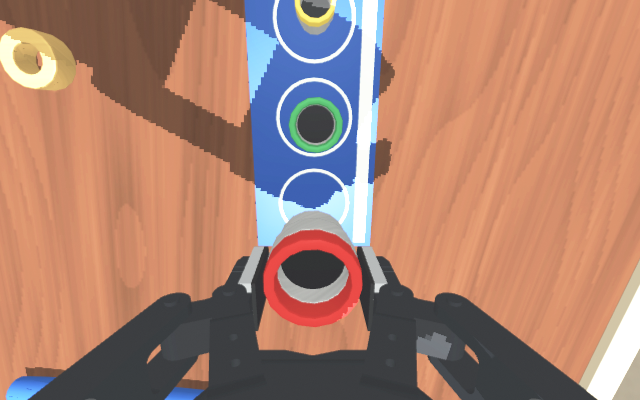

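From almost straight above, the medium socket (rim (316,124)) sits about 4 mm right of its circle's centre (314,116), so I'll correct it afterwards. The large socket is held upright. Placing it first.

Request:
step_arm(increments=[{"travel": [-0.0008,0.0003,0.02],"rot": [0,0,0]},{"travel": [0,0,0.025],"rot": [0,0,0]},{"travel": [0,0,0.02],"rot": [0,0,0]},{"travel": [0,0,0.01],"rot": [0,0,0]},{"travel": [0,0,0.004],"rot": [0,0,0]},{"travel": [0,0,0.002],"rot": [0,0,0]},{"travel": [0,0,0],"rot": [0,0,0]}])

```text
clock: 23.1
eef_pos: [0.6442, -0.2109, 0.0034]
tcp_rot: [[-0.127, 0.992, 0.002], [0.992, 0.127, -0.001], [-0.001, 0.002, -1.0]]
wrist_force: [-0.1, 0.4, -2.2]
gripper_width: 0.0453
gripper_force: 48.0
```

Request:
step_arm(increments=[{"travel": [0,0,0.001],"rot": [0,0,0]},{"travel": [0,0,0],"rot": [0,0,0]}])

```text
clock: 23.3
eef_pos: [0.6445, -0.2108, 0.0025]
tcp_rot: [[-0.127, 0.992, 0.002], [0.992, 0.127, -0.001], [-0.001, 0.002, -1.0]]
wrist_force: [-0.4, -0.0, 0.5]
gripper_width: 0.0444
gripper_force: 48.2
```

Request:
step_arm(increments=[{"travel": [0,0,0],"rot": [0,0,0]},{"travel": [0,0,0],"rot": [0,0,0]},{"travel": [0,0,0],"rot": [0,0,0]},{"travel": [0,0,0],"rot": [0,0,0]},{"travel": [0,0,0],"rot": [0,0,0]},{"travel": [0,0,-0.02],"rot": [0,0,0]},{"travel": [0,0,-0.04],"rot": [0,0,0]},{"travel": [0,0,-0.04],"rot": [0,0,0]},{"travel": [-0.005,0,-0.04],"rot": [0,0,0]},{"travel": [0,0,0],"rot": [0,0,0]},{"travel": [0,0,0],"rot": [0,0,0]}], claw=-1)

```text
clock: 24.4
eef_pos: [0.6449, -0.2158, 0.1425]
tcp_rot: [[-0.127, 0.992, 0.003], [0.992, 0.127, -0.001], [-0.001, 0.002, -1.0]]
wrist_force: [-0.3, -0.2, -0.8]
gripper_width: 0.0855
gripper_force: 0.0
```

```bash
python3 rim.py red,.6435,-.2097,.003 green,.635,-.1406,.003 yellow,.626,-.07,.003;python3 w.py w11.png | grep white
```

```text
red 622 enc [ 644.1 -209.7] 46.4 rect [array([ 642.9, -207.9]), array([43.8, 40.8]), np.float64(57.1)]
green 597 enc [ 636.  -143.6] 35.0 rect [array([ 635.7, -143.8]), array([34.3, 34.4]), np.float64(54.3)]
yellow 406 enc [625.8 -72.4] 25.7 rect [array([626.2, -72.8]), array([24.4, 23.7]), np.float64(8.1)]
[ 0.6442 -0.2154  0.1404] [0.9919 0.1269] 24.45 [ 0.6351 -0.1414  0.3122]
white 619 [314.  34.] [627.6 -75.2] ((626.4009399414062, -74.13129425048828), (59.65934371948242, 52.48029708862305), 7.3159613609313965)
white 145 [316.   5.] [626.4 -51.3] ((626.3894653320312, -52.50872802734375), (11.805903434753418, 28.288949966430664), 79.48685455322266)
white 4999 [331. 145.] [ 657.  -173.9] ((635.5001831054688, -148.48757934570312), (100.7476577758789, 202.27517700195312), 7.335927486419678)
white 66 [314.   9.] [625.2 -54.8] ((625.9849243164062, -54.76556396484375), (14.482340812683105, 4.670116424560547), 0.6523863673210144)
white 917 [82. 66.] [ 417.  -128.6] ((417.40899658203125, -128.56825256347656), (32.255027770996094, 41.0242919921875), 70.70551300048828)
white 577 [312. 109.]
[... 252 characters left out ...]
626)
white 422 [314. 191.] [ 646.6 -220.4] ((646.251953125, -220.20404052734375), (35.75898361206055, 20.70280647277832), 20.144834518432617)
white 109 [312. 205.] [ 646.6 -235. ] ((646.004150390625, -233.49667358398438), (34.90837097167969, 12.620390892028809), 1.951597809791565)
white 594 [192. 283.] [ 521.  -346.8] ((520.9970703125, -344.19781494140625), (81.69341278076172, 19.085412979125977), 67.85202026367188)
white 598 [433. 283.] [ 796.4 -311. ] ((795.6130981445312, -308.52606201171875), (19.10099983215332, 81.02485656738281), 37.16756057739258)
white 505 [301. 341.] [ 655.3 -411.2] ((655.4528198242188, -411.31793212890625), (27.231969833374023, 36.62117385864258), 1.444933533668518)
```

View pics/w11.png

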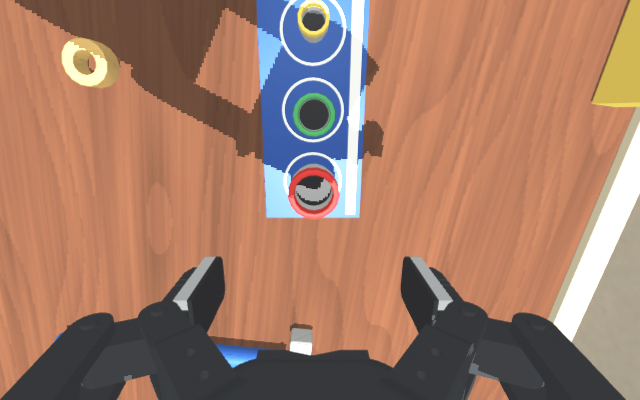

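Sockets: yellow rim at (313,18), green at (314,115), red at (313,192). Small and large look centred to within about 1.5 mm, but the green one is 4 mm right of its centre. I'll regrip it and shift it.

```bash
python3 go.py .6357,-.1437,.1 .6357,-.1437,-.0025
```

```text
[0.0719 0.0012 0.0394] 2 [0.036  0.0006 0.0197]
[-1.000e-04  2.000e-04  1.025e-01] 3 [-0.      0.0001  0.0342]
yaw 7.3 z [-2.5e-03  9.0e-04 -1.0e+00]
```

Request:
step_arm(increments=[{"travel": [0.036,0.0006,0.02],"rot": [0,0,0]},{"travel": [0.036,0.0006,0.02],"rot": [0,0,0]},{"travel": [0,0,0],"rot": [0,0,0]},{"travel": [0,0,0.04],"rot": [0,0,0]},{"travel": [0,0,0.04],"rot": [0,0,0]},{"travel": [0,0,0.015],"rot": [0,0,0]},{"travel": [0,0,0.007],"rot": [0,0,0]},{"travel": [0,0,0],"rot": [0,0,0]},{"travel": [0,0,0],"rot": [0,0,0]}], claw=-1)

```text
clock: 25.4
eef_pos: [0.6377, -0.1444, 0.0013]
tcp_rot: [[-0.127, 0.992, 0.003], [0.992, 0.127, -0.001], [-0.001, 0.003, -1.0]]
wrist_force: [-0.7, 0.3, 0.9]
gripper_width: 0.0854
gripper_force: 0.0
```

Request:
step_arm(increments=[{"travel": [0,0,0],"rot": [0,0,0]},{"travel": [0,0,0],"rot": [0,0,0]},{"travel": [0,0,0],"rot": [0,0,0]},{"travel": [0,0,0],"rot": [0,0,0]},{"travel": [0,0,0],"rot": [0,0,0]},{"travel": [0,0,0],"rot": [0,0,0]},{"travel": [0,0,0],"rot": [0,0,0]}], claw=1, grip_force=30)

```text
clock: 26.1
eef_pos: [0.6369, -0.144, -0.0001]
tcp_rot: [[-0.127, 0.992, 0.001], [0.992, 0.127, -0.0], [-0.001, 0.001, -1.0]]
wrist_force: [-0.7, 0.8, 4.9]
gripper_width: 0.0347
gripper_force: 30.6
```

Request:
step_arm(increments=[{"travel": [0,0,-0.002],"rot": [0,0,0]},{"travel": [0,0,-0.002],"rot": [0,0,0]},{"travel": [0.001,-0.0004,0],"rot": [0,0,0]},{"travel": [0.001,-0.0004,0],"rot": [0,0,0]},{"travel": [0.001,-0.0004,0],"rot": [0,0,0]},{"travel": [0.001,0,0],"rot": [0,0,0]},{"travel": [0,0,0.002],"rot": [0,0,0]},{"travel": [0,0,0.0015],"rot": [0,0,0]},{"travel": [0,0,0],"rot": [0,0,0]}])

```text
clock: 27.0
eef_pos: [0.6348, -0.1401, -0.0]
tcp_rot: [[-0.127, 0.992, 0.0], [0.992, 0.127, -0.0], [-0.0, 0.0, -1.0]]
wrist_force: [-1.8, 0.6, 2.0]
gripper_width: 0.0344
gripper_force: 30.3
```

Request:
step_arm(increments=[{"travel": [0,0,0],"rot": [0,0,0]},{"travel": [0,0,0],"rot": [0,0,0]},{"travel": [0,0,0],"rot": [0,0,0]},{"travel": [0,0,0],"rot": [0,0,0]},{"travel": [0,0,0],"rot": [0,0,0]},{"travel": [0,0,-0.03],"rot": [0,0,0]},{"travel": [0,0,-0.04],"rot": [0,0,0]},{"travel": [-0.03,0,-0.04],"rot": [0,0,0]},{"travel": [-0.045,0,-0.02],"rot": [0,0,0]},{"travel": [-0.035,0,0],"rot": [0,0,0]},{"travel": [0,0,0],"rot": [0,0,0]},{"travel": [0,0,0],"rot": [0,0,0]}], claw=-1)

```text
clock: 28.2
eef_pos: [0.6484, -0.2498, 0.129]
tcp_rot: [[-0.126, 0.992, -0.001], [0.992, 0.126, 0.001], [0.001, -0.001, -1.0]]
wrist_force: [-0.5, 0.7, 0.0]
gripper_width: 0.0853
gripper_force: 0.0
```

```bash
python3 rim.py red,.6435,-.2097,.003 green,.635,-.1406,.003; python3 w.py w12.png | grep white | grep 6[34][0-9] ; python3 go.py .58,-.10,.13 .46,-.05,.13
```

```text
red 1077 enc [ 644.2 -210.1] 45.1 rect [array([ 644.4, -210.1]), array([44. , 44.2]), np.float64(12.8)]
green 837 enc [ 634.7 -140. ] 35.4 rect [array([ 634.6, -140.3]), array([34.3, 34.8]), np.float64(7.3)]
[ 0.6485 -0.2488  0.129 ] [0.9919 0.1269] 28.25 [ 0.6392 -0.1757  0.2988]
white 318 [315.  12.] [630.7 -93.5] ((628.9112548828125, -92.68036651611328), (52.55690002441406, 15.720468521118164), 7.316969871520996)
white 3732 [340. 124.] [ 666.3 -185.4] ((638.065673828125, -167.2594757080078), (100.99756622314453, 165.95863342285156), 7.3479905128479)
white 260 [59. 32.] [ 411.5 -137.2] ((411.7864990234375, -137.70529174804688), (8.227056503295898, 32.57133102416992), 66.90608978271484)
white 21 [370.  37.] [ 680.6 -106.6] ((680.5195922851562, -106.48751068115234), (0.8749642968177795, 14.065591812133789), 10.439286231994629)
white 715 [313.  69.] [ 634.7 -139. ] ((635.0510864257812, -140.06002807617188), (59.4066047668457, 59.93334197998047), 5.55722713470459)
white 33 [313.  50.] [ 633.1 -123.2] ((633.711181640625, -123.80408477783203), (22.324296951293945, 5.328160285949707), 1.0
[... 169 characters left out ...]
314. 171.] [ 647.7 -230.4] ((647.0960083007812, -228.06906127929688), (36.27231216430664, 14.494691848754883), 8.895003318786621)
white 598 [192. 283.] [ 529.7 -372.3] ((529.6138916015625, -369.952392578125), (78.61771392822266, 18.371633529663086), 67.85551452636719)
white 612 [433. 283.] [ 794.6 -337.9] ((793.949462890625, -335.5958251953125), (18.38531494140625, 77.96578979492188), 37.16826629638672)
white 953 [300. 332.] [ 655.6 -421.9] ((655.5472412109375, -422.5929870605469), (27.92608642578125, 59.21382141113281), 1.3360395431518555)
[ 0.1558 -0.0492 -0.0007] 4 [ 0.039  -0.0123 -0.0002]
[ 6.490e-02 -1.126e-01  1.000e-04] 3 [ 0.0216 -0.0375  0.    ]
yaw 7.34 z [-8.e-04  6.e-04 -1.e+00]
```

All three sockets are within about 1 mm of their centres. Now the bearing and the brass ring.

Request:
step_arm(increments=[{"travel": [0.036,-0.038,0],"rot": [0,0,0]},{"travel": [0.036,-0.038,0],"rot": [0,0,0]},{"travel": [0.036,-0.038,0],"rot": [0,0,0]},{"travel": [0.036,-0.038,0],"rot": [0,0,0]},{"travel": [0.036,-0.038,0],"rot": [0,0,0]},{"travel": [0,0,0],"rot": [0,0,0]},{"travel": [0,0,0],"rot": [0,0,0]}])

```text
clock: 29.0
eef_pos: [0.4465, -0.1004, 0.1301]
tcp_rot: [[-0.129, 0.992, 0.002], [0.992, 0.129, -0.001], [-0.001, 0.002, -1.0]]
wrist_force: [0.9, -0.6, 0.3]
gripper_width: 0.0855
gripper_force: 0.0
```

```bash
python3 rim.py grey,.428,-.021 brass,.43,-.125; python3 w.py w13.png bearing_c brass_ring_c| grep -v blue; python3 go.py .428,-.0205,.1 .428,-.0205,-.013
```

```text
grey 2238 enc [429.1 -18. ] 52.1 rect [array([428.7, -17.9]), array([50.9, 51.4]), np.float64(8.6)]
brass 387 enc [ 430.2 -122.7] 44.4 rect [array([ 430.4, -122.8]), array([44.1, 39.2]), np.float64(85.7)]
[ 0.4474 -0.1012  0.1304] [0.9917 0.1285] 29.05 [ 0.4366 -0.0262  0.2998]
white 591 [304.  97.] [429.1 -16.1] ((428.90972900390625, -17.44671058654785), (52.12594223022461, 51.73412322998047), 7.417639255523682)
white 507 [303.  98.] [428.3 -16.9] ((428.9229431152344, -17.477243423461914), (33.47581481933594, 33.336387634277344), 7.420621871948242)
white 3494 [506. 229.] [ 656.2 -121.3] ((644.1190185546875, -128.01907348632812), (77.44188690185547, 188.83953857421875), 9.884215354919434)
white 386 [494. 182.] [627.4 -70.6] ((630.0511474609375, -69.80546569824219), (27.91374969482422, 26.78009605407715), 70.79334259033203)
white 849 [291. 214.] [ 429.7 -130.7] ((429.7473449707031, -131.05319213867188), (40.473609924316406, 39.411521911621094), 7.382816314697266)
white 1037 [479. 243.] [ 631.8 -137.8] ((630.9340209960938, -138.26129150390625), (60.78032684326172, 52.9197998046875), 61.284828186035156)
white 598 [192. 283.] [ 328.7 -225.9] ((328.5802001953125, -223.52130126953125), (78.94923400878906, 18.442781448364258), 67.94334411621094)
white 611 [433. 283.] [ 595.  -191.3] ((594.34326171875, -188.98863220214844), (18.51349639892578, 78.64924621582031), 37.26647186279297)
bearing_c 0.93 [ 0.4282 -0.0208  0.006 ] [303. 103.]
brass_ring_c 0.76 [ 0.429  -0.1237  0.0067] [291. 209.]
[ 0.4478 -0.1021  0.1299] [0.9919 0.1269] 29.2
[ 0.0834 -0.0094  0.0298] 2 [ 0.0417 -0.0047  0.0149]
[ 0.00e+00 -1.00e-04  1.13e-01] 3 [ 0.     -0.      0.0377]
yaw 7.29 z [ 6.e-04 -3.e-04 -1.e+00]
```

View pics/w13.png

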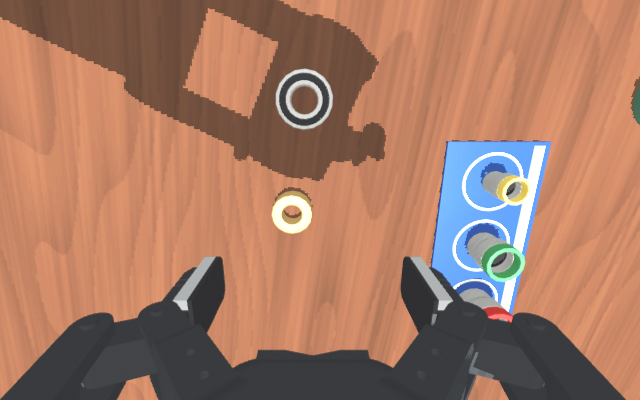

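The bearing is at (304,99) and the brass ring at (291,213). Measured centres: bearing (0.429, -0.018), ring (0.430, -0.125). Going for the bearing with the pads low.

Request:
step_arm(increments=[{"travel": [0.0425,-0.0044,0.015],"rot": [0,0,0]},{"travel": [0.0425,-0.0044,0.015],"rot": [0,0,0]},{"travel": [0,0,0.04],"rot": [0,0,0]},{"travel": [0,0,0.04],"rot": [0,0,0]},{"travel": [0,0,0.03],"rot": [0,0,0]},{"travel": [0,0,0.01],"rot": [0,0,0]},{"travel": [0,0,0.003],"rot": [0,0,0]},{"travel": [0,0,0],"rot": [0,0,0]},{"travel": [0,0,0],"rot": [0,0,0]}], claw=-1)

```text
clock: 30.1
eef_pos: [0.4288, -0.0188, -0.0218]
tcp_rot: [[-0.127, 0.992, 0.003], [0.992, 0.127, -0.0], [-0.001, 0.003, -1.0]]
wrist_force: [0.2, -0.7, -0.9]
gripper_width: 0.0857
gripper_force: 0.0
```

Request:
step_arm(increments=[{"travel": [0,0,0.003],"rot": [0,0,0]},{"travel": [0,0,0],"rot": [0,0,0]},{"travel": [0,0,0],"rot": [0,0,0]},{"travel": [0,0,0],"rot": [0,0,0]},{"travel": [0,0,0],"rot": [0,0,0]},{"travel": [0,0,0],"rot": [0,0,0]},{"travel": [0,0,0],"rot": [0,0,0]}], claw=1, grip_force=35)

```text
clock: 30.8
eef_pos: [0.4278, -0.0186, -0.0254]
tcp_rot: [[-0.127, 0.992, 0.001], [0.992, 0.127, -0.0], [-0.0, 0.001, -1.0]]
wrist_force: [-2.6, -0.0, 6.8]
gripper_width: 0.0504
gripper_force: 35.3
```

```bash
python3 -c "
from h import *
p=shot('wrist');cv2.imwrite('pics/w14.png',p['image'][180:340,200:430,::-1])"
```

```text
(no output)
```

View pics/w14.png

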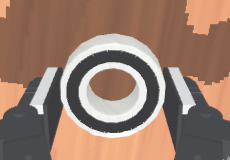

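The bearing is gripped evenly, width 50.4 mm. Carrying it towards the red mat and re-measuring the circle from above it.

Request:
step_arm(increments=[{"travel": [0,0,-0.02],"rot": [0,0,0]},{"travel": [0,0,-0.03],"rot": [0,0,0]},{"travel": [0,0,-0.035],"rot": [0,0,0]},{"travel": [0.01,0.02,0],"rot": [0,0,0]},{"travel": [0.016,0.031,0],"rot": [0,0,0]},{"travel": [0.018,0.035,0],"rot": [0,0,0]},{"travel": [0.018,0.035,0],"rot": [0,0,0]},{"travel": [0.018,0.035,0],"rot": [0,0,0]},{"travel": [0.014,0.027,0],"rot": [0,0,0]},{"travel": [0.008,0.015,0],"rot": [0,0,0]},{"travel": [0,0,0],"rot": [0,0,0]},{"travel": [0,0,0],"rot": [0,0,0]}])

```text
clock: 32.05
eef_pos: [0.6102, 0.1076, 0.058]
tcp_rot: [[-0.127, 0.992, -0.001], [0.992, 0.127, -0.0], [-0.0, -0.001, -1.0]]
wrist_force: [-0.6, -0.5, -1.6]
gripper_width: 0.0504
gripper_force: 37.1
```

```bash
python3 w.py w15.png red_mat bearing_c| grep -v blue; python3 go.py .602,.181,.06
```

```text
red 6085 [302. 158.] ((605.8980102539062, 163.21115112304688), (99.12579345703125, 73.09774780273438), 12.133270263671875)
red 1906 [314. 131.] ((603.6005249023438, 167.55087280273438), (52.84697723388672, 26.80862045288086), 7.351124286651611)
white 2847 [372. 102.] [641.9 192.1] ((643.1754760742188, 189.9826202392578), (16.180274963378906, 102.29701232910156), 11.296650886535645)
white 1066 [314. 110.] [601.7 182.5] ((601.8675537109375, 180.8280029296875), (59.791053771972656, 59.816524505615234), 72.61658477783203)
white 131 [244. 102.] [552.  182.1] ((552.6762084960938, 180.2750244140625), (2.953260898590088, 32.1941032409668), 11.03482723236084)
white 2459 [313. 253.] [615.   71.6] ((616.60595703125, 58.30167007446289), (86.3115234375, 95.21190643310547), 7.382446765899658)
white 2060 [313. 276.] [617.6  50.9] ((617.1187744140625, 54.5238151550293), (56.023929595947266, 55.13456726074219), 7.414552688598633)
white 499 [243. 269.] [559.7  50.3] ((559.0083618164062, 50.171199798583984), (46.583229064941406, 11.918529510498047), 77.65755462646484)
white 481 [382. 269.] [673.8  64.9] ((674.4826049804688, 65.21971130371094), (12.59228515625, 46.16545867919922), 25.71279525756836)
white 81 [481. 357.] [780.8 -11.4] ((782.179931640625, -12.126405715942383), (4.588878631591797, 21.11865997314453), 51.442909240722656)
red_mat 0.6 [0.6041 0.1794 0.0012] [317. 115.]
bearing_c 0.63 [0.7663 0.0294 0.0002] [476. 315.]
bearing_c 0.59 [0.6092 0.1074 0.0894] [310. 265.]
[0.6102 0.1072 0.0586] [0.992  0.1263] 32.2
[ 0.0743  0.0012 -0.0014] 2 [ 0.0372  0.0006 -0.0007]
yaw 7.26 z [-4.e-04 -3.e-04 -1.e+00]
```

Request:
step_arm(increments=[{"travel": [0.0235,0.0004,0],"rot": [0,0,0]},{"travel": [0.025,0.0004,0],"rot": [0,0,0]},{"travel": [0.018,0.0003,0],"rot": [0,0,0]},{"travel": [0.007,0,0],"rot": [0,0,0]},{"travel": [0,0,0.02],"rot": [0,0,0]},{"travel": [0,0,0.025],"rot": [0,0,0]},{"travel": [0,0,0.02],"rot": [0,0,0]},{"travel": [0,0,0.01],"rot": [0,0,0]},{"travel": [0,0,0.003],"rot": [0,0,0]},{"travel": [0,0,0],"rot": [0,0,0]}])

```text
clock: 33.2
eef_pos: [0.6029, 0.1806, -0.019]
tcp_rot: [[-0.127, 0.992, 0.001], [0.992, 0.127, -0.0], [-0.0, 0.0, -1.0]]
wrist_force: [0.1, 0.3, -1.1]
gripper_width: 0.0506
gripper_force: 37.1
```

Request:
step_arm(increments=[{"travel": [0,0,0.001],"rot": [0,0,0]},{"travel": [0,0,0.001],"rot": [0,0,0]},{"travel": [0,0,0],"rot": [0,0,0]}])

```text
clock: 33.5
eef_pos: [0.6029, 0.1809, -0.0208]
tcp_rot: [[-0.127, 0.992, 0.001], [0.992, 0.127, 0.0], [0.0, 0.001, -1.0]]
wrist_force: [0.2, 0.1, -0.5]
gripper_width: 0.0502
gripper_force: 37.1
```

Request:
step_arm(increments=[{"travel": [0,-0.0006,0.001],"rot": [0,0,0]},{"travel": [0,0,0.0007],"rot": [0,0,0]},{"travel": [0,0,0],"rot": [0,0,0]}])

```text
clock: 33.8
eef_pos: [0.6022, 0.1808, -0.0223]
tcp_rot: [[-0.127, 0.992, 0.001], [0.992, 0.127, 0.0], [-0.0, 0.001, -1.0]]
wrist_force: [-3.5, -1.2, 5.5]
gripper_width: 0.0503
gripper_force: 37.6
```

Request:
step_arm(increments=[{"travel": [0,0,0],"rot": [0,0,0]},{"travel": [0,0,0],"rot": [0,0,0]},{"travel": [0,0,0],"rot": [0,0,0]},{"travel": [0,0,0],"rot": [0,0,0]},{"travel": [0,0,-0.02],"rot": [0,0,0]},{"travel": [0,0,-0.04],"rot": [0,0,0]},{"travel": [-0.03,0,-0.04],"rot": [0,0,0]},{"travel": [-0.04,0,-0.03],"rot": [0,0,0]},{"travel": [0,0,0],"rot": [0,0,0]},{"travel": [0,0,0],"rot": [0,0,0]}], claw=-1)

```text
clock: 34.8
eef_pos: [0.6113, 0.1108, 0.1074]
tcp_rot: [[-0.125, 0.992, 0.001], [0.992, 0.125, 0.0], [0.0, 0.001, -1.0]]
wrist_force: [0.0, 0.6, -0.7]
gripper_width: 0.0853
gripper_force: 0.0
```

```bash
cat > brg.py <<'E'
from h import *
# dark seal annulus / circle separation on the red mat: bearing = non-red, low-saturation blob near the centre
p=shot('wrist');hsv=cv2.cvtColor(p['image'],cv2.COLOR_RGB2HSV).astype(int)
m=(hsv[...,1]<90).astype(np.uint8);m=cv2.morphologyEx(m,cv2.MORPH_OPEN,np.ones((2,2),np.uint8))
u0=proj(p,[.602,.181,.015]);n,l,s,c=cv2.connectedComponentsWithStats(m)
for i in range(1,n):
    if s[i,4]<40 or np.hypot(*(c[i]-u0))>70: continue
    ys,xs=np.where(l==i)
    for z in (.003,.018):
        w=np.array([ray(p,x,y,z)[:2] for x,y in zip(xs,ys)])*1000
        print(s[i,4],z,w.mean(0).round(1),[np.round(q,1) for q in cv2.minAreaRect(w.astype(np.float32))])
print(p['extrinsics'][:3,3])
E
python3 brg.py; python3 w.py w16.png bearing_c | grep bear;python3 go.py .43,-.2,.13
```

```text
1646 0.003 [641.7 191.5] [array([643.4, 189.3]), array([ 14.4, 102.4]), np.float64(12.1)]
1646 0.018 [639.5 191.1] [array([641.1, 189.1]), array([13.7, 96.8]), np.float64(12.1)]
3224 0.003 [602.6 181.4] [array([602.7, 180.7]), array([60.2, 59.3]), np.float64(7.2)]
3224 0.018 [602.5 181.6] [array([602.6, 180.9]), array([56.9, 56.1]), np.float64(7.2)]
[0.60169478 0.18490929 0.27722495]
bearing_c 0.63 [0.5998 0.1827 0.0072] [311. 115.]
[-0.2866 -0.2184 -0.0244] 8 [-0.0358 -0.0273 -0.0031]
yaw 7.36 z [-3.3e-03 -3.0e-04 -1.0e+00]
```

```bash
cat > seal.py <<'E'
from h import *
import sys
x0,y0,z=map(float,sys.argv[1:4])
p=shot('wrist');im=p['image'].astype(int);u0=proj(p,[x0,y0,z])
d=(im.max(2)<90)&(im.max(2)-im.min(2)<30);yy,xx=np.mgrid[:400,:640];d&=np.hypot(xx-u0[0],yy-u0[1])<45
ys,xs=np.where(d);w=np.array([ray(p,x,y,z)[:2] for x,y in zip(xs,ys)])*1000
print(len(w),w.mean(0).round(1),np.round(cv2.minEnclosingCircle(w.astype(np.float32))[0],1),[np.round(q,1) for q in cv2.minAreaRect(w.astype(np.float32))])
E
python3 seal.py .602,.181 2>/dev/null || python3 seal.py .602 .181 .018
python3 - <<'E'
import cv2,numpy as np
a=cv2.imread('pics/w16.png');print(a[116,265:365:3].tolist())
E
```

```text
955 [602.1 182. ] [602.  181.3] [array([602. , 181.3]), array([42.6, 43.2]), np.float64(7.4)]
[[64, 67, 207], [65, 68, 208], [64, 67, 207], [66, 67, 207], [66, 68, 208], [249, 252, 252], [210, 215, 214], [139, 140, 139], [64, 63, 61], [68, 67, 65], [220, 222, 222], [162, 166, 174], [67, 70, 210], [66, 69, 209], [66, 69, 209], [66, 69, 209], [67, 69, 210], [67, 69, 210], [67, 69, 210], [66, 69, 210], [66, 68, 209], [161, 164, 171], [225, 228, 227], [64, 64, 61], [63, 63, 61], [106, 106, 106], [216, 220, 221], [249, 253, 252], [65, 66, 207], [67, 69, 208], [255, 255, 255], [255, 255, 255], [255, 255, 255], [255, 255, 255]]
```

The bearing is centred to 0.3 mm. Now the brass ring.

Request:
step_arm(increments=[{"travel": [-0.0358,-0.0273,0],"rot": [0,0,0]},{"travel": [-0.0358,-0.0273,0],"rot": [0,0,0]},{"travel": [-0.0358,-0.0273,0],"rot": [0,0,0]},{"travel": [-0.0358,-0.0273,0],"rot": [0,0,0]},{"travel": [-0.0358,-0.0273,0],"rot": [0,0,0]},{"travel": [-0.0358,-0.0273,0],"rot": [0,0,0]},{"travel": [-0.0358,-0.0273,0],"rot": [0,0,0]},{"travel": [-0.0358,-0.0273,0],"rot": [0,0,0]},{"travel": [0,0,0],"rot": [0,0,0]},{"travel": [0,0,0],"rot": [0,0,0]}])

```text
clock: 36.0
eef_pos: [0.4302, -0.2004, 0.1062]
tcp_rot: [[-0.126, 0.992, -0.001], [0.992, 0.126, 0.001], [0.001, -0.001, -1.0]]
wrist_force: [1.2, 0.4, -1.0]
gripper_width: 0.0855
gripper_force: 0.0
```

```bash
sed -i "s/'brass':(15,30/'brass':(17,35/" rim.py; python3 rim.py brass,.43,-.125
cat > top.py <<'E'
from h import *
import sys
# bright brass top face: wood is redder (G/R low)
x0,y0,z=map(float,sys.argv[1:4])
p=shot('wrist');im=p['image'].astype(float);u0=proj(p,[x0,y0,z])
yy,xx=np.mgrid[:400,:640]
for th in (.72,.8,.86):
    d=(im[...,1]/im[...,0].clip(1)>th)&(im[...,2]/im[...,1].clip(1)<.93)&(im[...,0]>110)&(np.hypot(xx-u0[0],yy-u0[1])<50)
    n,l,s,c=cv2.connectedComponentsWithStats(d.astype(np.uint8))
    if n<2: continue
    i=1+np.argmax(s[1:,4]);ys,xs=np.where(l==i);w=np.array([ray(p,x,y,z)[:2] for x,y in zip(xs,ys)])*1000
    print(th,s[i,4],w.mean(0).round(1),[np.round(q,1) for q in cv2.minAreaRect(w.astype(np.float32))])
E
python3 top.py .43 -.125 .02; python3 go.py .43,-.125,.1 .43,-.125,-.02
```

```text
brass 1500 enc [ 429.9 -125.2] 39.4 rect [array([ 430. , -125.3]), array([38.7, 38.8]), np.float64(86.7)]
[ 0.4307 -0.1997  0.1063] [0.9919 0.1273] 36.05 [ 0.421  -0.1263  0.2761]
0.72 1642 [ 429.9 -125.1] [array([ 430.2, -125.6]), array([39.7, 39.6]), np.float64(7.4)]
0.8 1451 [ 430.1 -124.9] [array([ 430.2, -125.2]), array([38.1, 38.8]), np.float64(6.7)]
0.86 1048 [ 429.4 -123.5] [array([ 429.5, -123.6]), array([35.7, 34. ]), np.float64(7.4)]
[0.0739 0.0086 0.0065] 2 [0.0369 0.0043 0.0032]
[-1.0e-04  1.0e-04  1.2e-01] 3 [-0.    0.    0.04]
yaw 7.38 z [-7.e-04  7.e-04 -1.e+00]
```

Request:
step_arm(increments=[{"travel": [0.0368,0.0043,0],"rot": [0,0,0]},{"travel": [0.0368,0.0043,0],"rot": [0,0,0]},{"travel": [0,0,0.03],"rot": [0,0,0]},{"travel": [0,0,0.04],"rot": [0,0,0]},{"travel": [0,0,0.035],"rot": [0,0,0]},{"travel": [0,0,0.015],"rot": [0,0,0]},{"travel": [0,0,0.007],"rot": [0,0,0]},{"travel": [0,0,0],"rot": [0,0,0]},{"travel": [0,0,0],"rot": [0,0,0]}], claw=-1)

```text
clock: 37.0
eef_pos: [0.4307, -0.1262, -0.0191]
tcp_rot: [[-0.128, 0.992, 0.002], [0.992, 0.128, -0.001], [-0.001, 0.001, -1.0]]
wrist_force: [0.2, 0.7, -0.1]
gripper_width: 0.0852
gripper_force: 0.0
```

Request:
step_arm(increments=[{"travel": [0,0,0],"rot": [0,0,0]},{"travel": [0,0,0],"rot": [0,0,0]},{"travel": [0,0,0],"rot": [0,0,0]},{"travel": [0,0,0],"rot": [0,0,0]},{"travel": [0,0,0],"rot": [0,0,0]},{"travel": [0,0,0],"rot": [0,0,0]},{"travel": [0,0,0],"rot": [0,0,0]}], claw=1, grip_force=40)

```text
clock: 37.7
eef_pos: [0.4302, -0.1266, -0.0191]
tcp_rot: [[-0.127, 0.992, 0.001], [0.992, 0.127, -0.0], [-0.001, 0.001, -1.0]]
wrist_force: [-2.7, 1.1, 6.2]
gripper_width: 0.0384
gripper_force: 39.5
```

```bash
python3 go.py .43,-.125,.06 .602,.181,.06
```

```text
[ 0.0015  0.0001 -0.0791] 2 [ 0.0008  0.     -0.0396]
[0.2817 0.2094 0.    ] 8 [0.0352 0.0262 0.    ]
yaw 7.29 z [ 1.e-03 -4.e-04 -1.e+00]
```

Request:
step_arm(increments=[{"travel": [0,0,-0.02],"rot": [0,0,0]},{"travel": [0,0,-0.03],"rot": [0,0,0]},{"travel": [0,0,-0.035],"rot": [0,0,0]},{"travel": [0.0135,0.01,0],"rot": [0,0,0]},{"travel": [0.027,0.02,0],"rot": [0,0,0]},{"travel": [0.0336,0.0249,0],"rot": [0,0,0]},{"travel": [0.0336,0.0249,0],"rot": [0,0,0]},{"travel": [0.0336,0.0249,0],"rot": [0,0,0]},{"travel": [0.0336,0.0249,0],"rot": [0,0,0]},{"travel": [0.0336,0.0249,0],"rot": [0,0,0]},{"travel": [0.0336,0.0249,0],"rot": [0,0,0]},{"travel": [0.027,0.02,0],"rot": [0,0,0]},{"travel": [0.0133,0.01,0],"rot": [0,0,0]},{"travel": [0,0,0],"rot": [0,0,0]},{"travel": [0,0,0],"rot": [0,0,0]}])

```text
clock: 39.2
eef_pos: [0.6012, 0.1799, 0.0643]
tcp_rot: [[-0.127, 0.992, -0.001], [0.992, 0.127, -0.001], [-0.001, -0.001, -1.0]]
wrist_force: [-0.6, 0.2, -0.9]
gripper_width: 0.038
gripper_force: 40.6
```

```bash
python3 go.py .602,.1801,.06 ; python3 go.py .602,.1801,.003; python3 seal.py .602 .181 .018
```

```text
[0.0001 0.0009 0.0043] 1 [0.0001 0.0009 0.0043]
yaw 7.3 z [-1.2e-03 -7.0e-04 -1.0e+00]
[0.0002 0.0009 0.0613] 2 [0.0001 0.0004 0.0306]
yaw 7.3 z [-1.2e-03 -7.0e-04 -1.0e+00]
636 [599.8 191.5] [602.1 181.3] [array([600.3, 189.2]), array([43.9, 27. ]), np.float64(12.7)]
```

Request:
step_arm(increments=[{"travel": [0.0002,0.0005,0.02],"rot": [0,0,0]},{"travel": [0,0,0.02],"rot": [0,0,0]},{"travel": [0,0,0.015],"rot": [0,0,0]},{"travel": [0,0,0.006],"rot": [0,0,0]},{"travel": [0,0,0.002],"rot": [0,0,0]},{"travel": [0,0,0],"rot": [0,0,0]},{"travel": [0,0,0],"rot": [0,0,0]}])

```text
clock: 39.95
eef_pos: [0.6028, 0.1807, 0.0031]
tcp_rot: [[-0.127, 0.992, 0.002], [0.992, 0.127, 0.0], [0.0, 0.002, -1.0]]
wrist_force: [0.5, 0.9, -1.3]
gripper_width: 0.0383
gripper_force: 40.6
```

Request:
step_arm(increments=[{"travel": [0,0,0.001],"rot": [0,0,0]},{"travel": [0,0,0],"rot": [0,0,0]},{"travel": [0,0,0],"rot": [0,0,0]}])

```text
clock: 40.25
eef_pos: [0.6022, 0.1806, 0.0011]
tcp_rot: [[-0.127, 0.992, 0.0], [0.992, 0.127, -0.0], [-0.0, 0.0, -1.0]]
wrist_force: [0.7, 0.1, -0.4]
gripper_width: 0.0379
gripper_force: 40.6
```

Request:
step_arm(increments=[{"travel": [-0.0004,0,0.001],"rot": [0,0,0]},{"travel": [0,0,0.0005],"rot": [0,0,0]},{"travel": [0,0,0],"rot": [0,0,0]},{"travel": [0,0,0],"rot": [0,0,0]}])

```text
clock: 40.65
eef_pos: [0.6021, 0.1802, -0.0007]
tcp_rot: [[-0.127, 0.992, -0.0], [0.992, 0.127, -0.0], [-0.0, -0.0, -1.0]]
wrist_force: [0.1, -0.1, -1.5]
gripper_width: 0.0385
gripper_force: 40.6
```

Request:
step_arm(increments=[{"travel": [0,0,0.0007],"rot": [0,0,0]},{"travel": [0,0,0],"rot": [0,0,0]},{"travel": [0,0,0],"rot": [0,0,0]}])

```text
clock: 40.95
eef_pos: [0.6022, 0.1802, -0.001]
tcp_rot: [[-0.127, 0.992, 0.0], [0.992, 0.127, -0.0], [-0.0, 0.0, -1.0]]
wrist_force: [-2.0, 0.0, 1.7]
gripper_width: 0.038
gripper_force: 40.8
```

Contact; releasing and rising to check.

Request:
step_arm(increments=[{"travel": [0,0,0],"rot": [0,0,0]},{"travel": [0,0,0],"rot": [0,0,0]},{"travel": [0,0,0],"rot": [0,0,0]},{"travel": [0,0,0],"rot": [0,0,0]},{"travel": [0,0,0],"rot": [0,0,0]},{"travel": [0,0,-0.02],"rot": [0,0,0]},{"travel": [0,0,-0.04],"rot": [0,0,0]},{"travel": [-0.03,0,-0.04],"rot": [0,0,0]},{"travel": [-0.04,0,-0.02],"rot": [0,0,0]},{"travel": [0,0,0],"rot": [0,0,0]},{"travel": [0,0,0],"rot": [0,0,0]}], claw=-1)

```text
clock: 42.05
eef_pos: [0.6112, 0.1102, 0.119]
tcp_rot: [[-0.125, 0.992, 0.001], [0.992, 0.125, 0.0], [0.0, 0.001, -1.0]]
wrist_force: [-0.7, 0.5, -0.3]
gripper_width: 0.0855
gripper_force: 0.0
```

```bash
python3 top.py .602 .181 .038; python3 seal.py .602 .181 .018; python3 brg.py; python3 rim.py brass,.602,.181,.018
python3 - <<'E'
from h import *
for n in ['side','scene']:
    p=shot(n)
    for t in ['small_socket_c','medium_socket_c','large_socket_c','bearing_c','brass_ring_c','hammer','tape_roll','grease_tin']:
        for r in env.place_of(p,t)[:2]: print(n,t,round(r['confidence'],2),world(p,r['centre']).round(4))
E
```

```text
0.72 1565 [601.8 181.9] [array([601.6, 181.5]), array([39.1, 38.9]), np.float64(7.2)]
0.8 1537 [601.8 181.9] [array([601.6, 181.5]), array([39.1, 38.9]), np.float64(7.2)]
0.86 448 [599.2 192.7] [array([599.9, 191.9]), array([34.2, 16.5]), np.float64(10.4)]
51 [600.7 193.9] [601.9 181.5] [array([600. , 187.1]), array([43.5, 31.3]), np.float64(18.6)]
1518 0.003 [642.4 190. ] [array([644. , 187.6]), array([ 14.4, 105.8]), np.float64(13.3)]
1518 0.018 [640.2 189.7] [array([641.7, 187.5]), array([ 13.7, 100.2]), np.float64(13.3)]
1580 0.003 [602.9 182.1] [array([602.8, 180.1]), array([59.7, 59. ]), np.float64(7.4)]
1580 0.018 [602.8 182.2] [array([602.7, 180.4]), array([56.5, 55.9]), np.float64(7.4)]
[0.60119065 0.18558144 0.28706859]
brass 1527 enc [602.1 181.4] 39.3 rect [array([602. , 181.4]), array([38.7, 38.7]), np.float64(64.0)]
[0.6102 0.1117 0.1172] [0.9917 0.1282] 42.25 [0.6011 0.1858 0.2869]
side small_socket_c 0.62 [ 0.6242 -0.074   0.0212]
side medium_socket_c 0.83 [0.3845 0.2108 0.0189]
side medium_socket_c 0.46 [ 0.6335 -0.1344  0.0261]
side large_socket_c 0.61 [ 0.6479 -0.2092  0.0292]
side bearing_c 0.7 [0.6034 0.1757 0.0134]
side bearing_c 0.18 [ 0.6055  0.1763 -0.0015]
side brass_ring_c 0.74 [0.602  0.1837 0.0249]
side hammer 0.59 [ 0.5159 -0.4419 -0.0016]
side tape_roll 0.93 [ 0.536   0.4545 -0.0007]
scene small_socket_c 0.42 [ 0.6263 -0.0693  0.0233]
scene medium_socket_c 0.62 [0.3772 0.2078 0.0177]
scene medium_socket_c 0.59 [ 0.6323 -0.1375  0.0301]
scene large_socket_c 0.58 [ 0.6432 -0.2175  0.0288]
scene bearing_c 0.5 [0.6033 0.1831 0.0016]
scene bearing_c 0.48 [0.6002 0.1783 0.013 ]
scene brass_ring_c 0.68 [0.6001 0.1835 0.0271]
scene brass_ring_c 0.59 [ 0.534   0.4536 -0.0022]
scene hammer 0.68 [ 0.5145 -0.4379  0.0006]
scene hammer 0.66 [0.7627 0.0274 0.0017]
scene tape_roll 0.96 [ 0.5368  0.4551 -0.0032]
scene grease_tin 0.91 [0.7644 0.0292 0.0011]
```

The ring sits centred on the bearing (0.2 mm), and the bystanders and look-alikes have not moved.

```bash
python3 -c "
from cell import env
print(env.hand_in())"
```

```text
the job is handed in; nothing more can be done
None
```

The job is handed in: the three sockets stand in order on the blue mat's circles and the brass ring lies centred on the bearing in the red mat's circle, each within about 1 mm by my measurements, and the hammer, tape roll, tin and look-alikes were left alone.

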